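# Run the live ear's hearing aid test

## Task

The rocker on the steel test box shows which ear's channel is live: the side whose end is down as you find it. Lay every behind-the-ear aid from the desk in the tray on that side of the box and clear the two grey ear molds out of the way into the other tray, then run that channel by pressing the three keys on that side one at a time, fully down and let go, from the front one (nearest the robot) to the back one, and finally tip the rocker over to its other position. Do not press any key on the other side, and leave the other things on the desk where they are.

Things in the scene. Friction and masses are not known exactly. Their poses are not given: they have to be found in the camera images.
- test_box: squat steel test box, fixed, 170 x 200 mm (x, y), 50 mm high; origin on the desktop under its centre; x axis from its front (robot side) to its back, y to its left, z up. On its top: the black rocker in the middle and, on each side of it, a column of three round white keys (20 mm across, tops 72 mm above the desk, in 36 mm grey collars 62 mm high)
- rocker (a joint): black rocker, 26 mm wide, 50 mm long along the box's y, pivot over the box's centre 63 mm above the desk. +0.3 rad: left (+y) end down; -0.3: right end down. It rests only so: press the raised end (top 78 mm above the desk, 19 mm from the pivot) down past level (71 mm), under 1 N, and it falls over by itself; the lowered end's top is then at 63 mm
- rocker_left_end (a point): point on the rocker's top face, 20 mm from its pivot towards the left end (the right end mirrors it)
- key_left_front (a joint): front key of the left column, centred at x = -46, y = 62 mm, z = 72 mm (top) in the test box's frame; value: travel in m, 0 up, 0.006 fully down (4 N); springs back; pressed beyond 0.004
- key_left_middle (a joint): middle key of the left column, centred at x = 0, y = 62 mm, z = 72 mm (top) in the test box's frame; value: travel in m, 0 up, 0.006 fully down (4 N); springs back; pressed beyond 0.004
- key_left_back (a joint): back key of the left column, centred at x = 46, y = 62 mm, z = 72 mm (top) in the test box's frame; value: travel in m, 0 up, 0.006 fully down (4 N); springs back; pressed beyond 0.004
- key_right_front (a joint): front key of the right column, centred at x = -46, y = -62 mm, z = 72 mm (top) in the test box's frame; value: travel in m, 0 up, 0.006 fully down (4 N); springs back; pressed beyond 0.004
- key_right_middle (a joint): middle key of the right column, centred at x = 0, y = -62 mm, z = 72 mm (top) in the test box's frame; value: travel in m, 0 up, 0.006 fully down (4 N); springs back; pressed beyond 0.004
- key_right_back (a joint): back key of the right column, centred at x = 46, y = -62 mm, z = 72 mm (top) in the test box's frame; value: travel in m, 0 up, 0.006 fully down (4 N); springs back; pressed beyond 0.004
- tray_left_in (a point): centre of the inner floor (4 mm above the desk) of the fixed shallow grey tray to the left of the test box; 150 x 140 mm outside (x, y), 142 x 132 mm inside, rim 16 mm above the desk; axes along its sides, z up
- tray_right_in (a point): centre of the inner floor (4 mm above the desk) of the fixed shallow grey tray to the right of the test box; 150 x 140 mm outside (x, y), 142 x 132 mm inside, rim 16 mm above the desk; axes along its sides, z up
- aid0: beige behind-the-ear hearing aid lying on its flat side, about 52 mm long (its x axis), 18 mm wide (y), 14 mm high (z), 16 g; origin at the centre of its underside; a thin clear hook at its +x end. Two to four aids are present; absent ones have no pose
- aid1: beige behind-the-ear hearing aid lying on its flat side, about 52 mm long (its x axis), 18 mm wide (y), 14 mm high (z), 16 g; origin at the centre of its underside; a thin clear hook at its +x end. Two to four aids are present; absent ones have no pose
- aid2: beige behind-the-ear hearing aid lying on its flat side, about 52 mm long (its x axis), 18 mm wide (y), 14 mm high (z), 16 g; origin at the centre of its underside; a thin clear hook at its +x end. Two to four aids are present; absent ones have no pose
- aid3: beige behind-the-ear hearing aid lying on its flat side, about 52 mm long (its x axis), 18 mm wide (y), 14 mm high (z), 16 g; origin at the centre of its underside; a thin clear hook at its +x end. Two to four aids are present; absent ones have no pose
- mold0: grey silicone ear mold, a round lump 30 mm across and 15 mm high with a short slanting stub on top (28 mm high in all), 15 g, among the aids; origin under its centre, z up. Always present
- mold1: grey silicone ear mold, a round lump 30 mm across and 15 mm high with a short slanting stub on top (28 mm high in all), 15 g, among the aids; origin under its centre, z up. Always present
- otoscope: chrome otoscope handle lying along its x axis, 160 mm long, 28 mm high; bystander
- drying_jar: white drying jar, 56 mm across, 62 mm high; bystander
- brush: small cleaning brush lying along its x axis, 120 mm; bystander
- screwdriver: small grey screwdriver 120 mm long lying along its x axis; bystander
- dome_cup: small white cup 40 mm across, 28 mm high; bystander
- battery_pack: small cardboard battery pack 60 x 45 x 14 mm; bystander

How it is judged (in metres and radians):
On the way, in this order (a step that is already met when the one before it is completed fails the run):
1. every aid lies in the tray on the side of the rocker's lowered end and both molds in the other tray, rocker not yet touched (distance of rocker_left_end from where it was at the start of the episode below 0.003 m and ((value of joint rocker above 0.2 rad and ((x of aid0 in the frame of tray_left_in between -0.071 and 0.071 m and y of aid0 in the frame of tray_left_in between -0.066 and 0.066 m and x of aid1 in the frame of tray_left_in between -0.071 and 0.071 m and y of aid1 in the frame of tray_left_in between -0.066 and 0.066 m and x of aid2 in the frame of tray_left_in between -0.071 and 0.071 m and y of aid2 in the frame of tray_left_in between -0.066 and 0.066 m and x of aid3 in the frame of tray_left_in between -0.071 and 0.071 m and y of aid3 in the frame of tray_left_in between -0.066 and 0.066 m and z of each of aid0, aid1, aid2, aid3 in the frame of tray_left_in below 0.022 m) and (x of mold0 in the frame of tray_right_in between -0.071 and 0.071 m and y of mold0 in the frame of tray_right_in between -0.066 and 0.066 m and x of mold1 in the frame of tray_right_in between -0.071 and 0.071 m and y of mold1 in the frame of tray_right_in between -0.066 and 0.066 m and z of each of mold0, mold1 in the frame of tray_right_in below 0.022 m))) or (value of joint rocker below -0.2 rad and ((x of aid0 in the frame of tray_right_in between -0.071 and 0.071 m and y of aid0 in the frame of tray_right_in between -0.066 and 0.066 m and x of aid1 in the frame of tray_right_in between -0.071 and 0.071 m and y of aid1 in the frame of tray_right_in between -0.066 and 0.066 m and x of aid2 in the frame of tray_right_in between -0.071 and 0.071 m and y of aid2 in the frame of tray_right_in between -0.066 and 0.066 m and x of aid3 in the frame of tray_right_in between -0.071 and 0.071 m and y of aid3 in the frame of tray_right_in between -0.066 and 0.066 m and z of each of aid0, aid1, aid2, aid3 in the frame of tray_right_in below 0.022 m) and (x of mold0 in the frame of tray_left_in between -0.071 and 0.071 m and y of mold0 in the frame of tray_left_in between -0.066 and 0.066 m and x of mold1 in the frame of tray_left_in between -0.071 and 0.071 m and y of mold1 in the frame of tray_left_in between -0.066 and 0.066 m and z of each of mold0, mold1 in the frame of tray_left_in below 0.022 m))))), for 0.2 s.
2. the front key of that side is pressed down by itself (((value of joint rocker above 0.2 rad and distance of rocker_left_end from where it was at the start of the episode below 0.003 m and value of joint key_left_front above 0.004 m and value of joint each of key_left_middle, key_left_back below 0.0015 m) or (value of joint rocker below -0.2 rad and distance of rocker_left_end from where it was at the start of the episode below 0.003 m and value of joint key_right_front above 0.004 m and value of joint each of key_right_middle, key_right_back below 0.0015 m))), for 0.05 s.
3. the middle key of that side is pressed down by itself (((value of joint rocker above 0.2 rad and distance of rocker_left_end from where it was at the start of the episode below 0.003 m and value of joint key_left_middle above 0.004 m and value of joint each of key_left_front, key_left_back below 0.0015 m) or (value of joint rocker below -0.2 rad and distance of rocker_left_end from where it was at the start of the episode below 0.003 m and value of joint key_right_middle above 0.004 m and value of joint each of key_right_front, key_right_back below 0.0015 m))), for 0.05 s.
4. the back key of that side is pressed down by itself (((value of joint rocker above 0.2 rad and distance of rocker_left_end from where it was at the start of the episode below 0.003 m and value of joint key_left_back above 0.004 m and value of joint each of key_left_front, key_left_middle below 0.0015 m) or (value of joint rocker below -0.2 rad and distance of rocker_left_end from where it was at the start of the episode below 0.003 m and value of joint key_right_back above 0.004 m and value of joint each of key_right_front, key_right_middle below 0.0015 m))), for 0.05 s.
5. the rocker is tipped over to its other position (distance of rocker_left_end from where it was at the start of the episode above 0.007 m and (value of joint rocker above 0.2 rad or value of joint rocker below -0.2 rad)), for 0.2 s.
At the end, for the whole second after the job is handed in: Rocker opposite to its start; every aid at rest in the tray on the side where the rocker's end was down at the start, both molds in the other tray (origins within 71 mm in x and 66 mm in y of the tray's centre, under 22 mm above its floor); all keys up (distance of rocker_left_end from where it was at the start of the episode above 0.007 m and ((value of joint rocker below -0.2 rad and ((x of aid0 in the frame of tray_left_in between -0.071 and 0.071 m and y of aid0 in the frame of tray_left_in between -0.066 and 0.066 m and x of aid1 in the frame of tray_left_in between -0.071 and 0.071 m and y of aid1 in the frame of tray_left_in between -0.066 and 0.066 m and x of aid2 in the frame of tray_left_in between -0.071 and 0.071 m and y of aid2 in the frame of tray_left_in between -0.066 and 0.066 m and x of aid3 in the frame of tray_left_in between -0.071 and 0.071 m and y of aid3 in the frame of tray_left_in between -0.066 and 0.066 m and z of each of aid0, aid1, aid2, aid3 in the frame of tray_left_in below 0.022 m) and (x of mold0 in the frame of tray_right_in between -0.071 and 0.071 m and y of mold0 in the frame of tray_right_in between -0.066 and 0.066 m and x of mold1 in the frame of tray_right_in between -0.071 and 0.071 m and y of mold1 in the frame of tray_right_in between -0.066 and 0.066 m and z of each of mold0, mold1 in the frame of tray_right_in below 0.022 m))) or (value of joint rocker above 0.2 rad and ((x of aid0 in the frame of tray_right_in between -0.071 and 0.071 m and y of aid0 in the frame of tray_right_in between -0.066 and 0.066 m and x of aid1 in the frame of tray_right_in between -0.071 and 0.071 m and y of aid1 in the frame of tray_right_in between -0.066 and 0.066 m and x of aid2 in the frame of tray_right_in between -0.071 and 0.071 m and y of aid2 in the frame of tray_right_in between -0.066 and 0.066 m and x of aid3 in the frame of tray_right_in between -0.071 and 0.071 m and y of aid3 in the frame of tray_right_in between -0.066 and 0.066 m and z of each of aid0, aid1, aid2, aid3 in the frame of tray_right_in below 0.022 m) and (x of mold0 in the frame of tray_left_in between -0.071 and 0.071 m and y of mold0 in the frame of tray_left_in between -0.066 and 0.066 m and x of mold1 in the frame of tray_left_in between -0.071 and 0.071 m and y of mold1 in the frame of tray_left_in between -0.066 and 0.066 m and z of each of mold0, mold1 in the frame of tray_left_in below 0.022 m)))) and linear speed of each of aid0, aid1, aid2, aid3, mold0, mold1 below 0.02 m/s and value of joint each of key_left_front, key_left_middle, key_left_back, key_right_front, key_right_middle, key_right_back below 0.0015 m); the robot touches nothing.
It fails at once if a key on the wrong side (the side of the raised rocker end at the start) is pressed ((distance of rocker_left_end from where it was at the start of the episode below 0.003 m and value of joint rocker above 0.2 rad and value of joint key_right_front above 0.003 m) or (distance of rocker_left_end from where it was at the start of the episode below 0.003 m and value of joint rocker above 0.2 rad and value of joint key_right_middle above 0.003 m) or (distance of rocker_left_end from where it was at the start of the episode below 0.003 m and value of joint rocker above 0.2 rad and value of joint key_right_back above 0.003 m) or (distance of rocker_left_end from where it was at the start of the episode below 0.003 m and value of joint rocker below -0.2 rad and value of joint key_left_front above 0.003 m) or (distance of rocker_left_end from where it was at the start of the episode below 0.003 m and value of joint rocker below -0.2 rad and value of joint key_left_middle above 0.003 m) or (distance of rocker_left_end from where it was at the start of the episode below 0.003 m and value of joint rocker below -0.2 rad and value of joint key_left_back above 0.003 m)).
It fails at once if two keys are held down together (value of joint each of key_left_front, key_left_middle above 0.003 m or value of joint each of key_left_middle, key_left_back above 0.003 m or value of joint each of key_left_front, key_left_back above 0.003 m or value of joint each of key_right_front, key_right_middle above 0.003 m or value of joint each of key_right_middle, key_right_back above 0.003 m or value of joint each of key_right_front, key_right_back above 0.003 m).
It fails at once if the otoscope handle, jar, brush, screwdriver, cup or battery pack is shifted by more than 4 cm (distance of any of screwdriver, dome_cup, otoscope, drying_jar, brush, battery_pack from where it was at the start of the episode above 0.04 m).
Of aid0, aid1, aid2, aid3 only 2 to 4 are there at a start; the rules pass over those that are not, and their reading is None.
At some moment in a run one of aid0, aid1, aid2, aid3, mold0, mold1 may be knocked a few centimetres aside while the robot is not near it.
Once in a run the grip may slacken for a moment while it holds something.
It also fails if it takes over 210 s, if anything falls off the work surface, if the arm or the gripper's body presses on something with over 40 N, if the wrist force passes 120 N, or if a joint passes its speed limit or range.

## Robot

A 6-joint arm with a two-finger parallel gripper is mounted at the origin on the work surface. World frame = base frame: x ahead of the robot, y to its left, z up, the work surface at z = 0. Lengths are in mm, angles in rad, forces in N, time in s.
With the tool pointing down it reaches from about 350 to 975 mm from the base axis. Payload 7.1 kg.
Tool frame: the origin (TCP) lies midway between the tips of the shut fingers; the grasp point (between the pads) lies 19 mm behind it; z points along the fingers, y is the line along which they close (so a half turn about z gives the same grasp; the last joint's range is limited). The gripper opens to 88 mm and grips with 3 to 60 N. Pads are 20 mm wide; open, the fingers measure 115 mm over their backs; the gripper's body (75 mm by 178 mm) begins 61 mm behind the grasp point.
Start: joints at [-1.304, 0.423, 1.63, -0, 1.089, -0.019], TCP at [176.221, -599.626, 222.675] pointing down, gripper open.
Joint ranges: [-3, 3], [-0.9, 2.11], [0.09, 2.58], [-1.31, 4.45], [0.11, 2.69], [-2.54, 2.54]. Speed limits (rad/s): [2.39, 2.39, 3.01, 3.14, 3.14, 3.14].

## Interface

Orientations are given as a rotation vector (axis times angle).
In Python, from workcell import ctrl gives the robot as it stands. The module is installed in compiled form; this text tells all that it offers.
- The arm moves only by the tool apply_moves, never from a script. Its argument "targets" is a list of rows, each a list of 3 entries, a list of its own where there are three numbers: the opening, from -1 (shut) to 1 (fully open), then the shift along the tool's x, y, z normalised to -1 to 1, where 1 is 5 cm, then the turn, a rotation vector about the tool's x, y, z normalised to -1 to 1, where 1 is 90 degrees. In form: [[jaw, [x, y, z], [wx, wy, wz]], ...]. A call has 1 to 8 rows; each row shifts and turns the commanded pose from where the row before left it, along the tool's axes as they then stand; what a row does not reach is not made up. A row lasts 1/8 s, in which the tool goes at most 62.5 mm and 10.7 degrees, less where a joint would pass 70% of its speed; a pose out of reach is approached as far as the arm can. A call with a number of a shift or a turn outside -1 to 1 is refused whole. A call with a gripper value outside its range is refused whole. The fingers move at their own pace and stop on an object; the grip force is fixed at half the most. Time passes only in rows, so rows that do not move let the fingers close. It gives the time, the measured TCP pose, the force, the opening and the grip force at its end, in the units of the state.
- ctrl.get_obs(): the state, without advancing time (a new reading comes with each control period).
- ctrl.get_image(name): name is "scene" or "top" or "wrist"; returns a dict with "pixels" (384x512x3 uint8, blue, green, red), "camera_matrix" (3x3 intrinsics, pixels), "k1" (the pictures are not rectified: a ray, as slopes to the right and down, at radius r is drawn at 1 + k1 r^2 times it, then the intrinsics apply), "view" (4x4, takes a point from world to camera coordinates); the wrist camera has in their place "hand_eye" (4x4, takes a point from camera to tool coordinates, whose origin is the TCP and whose axes are the flange's). Camera axes: x right, y down, z forward; pixel columns grow to the right and rows downward; lengths in mm; the calibration is good to about 2 mm. A picture is of the moment at which its call begins: read the wrist's pose just before it. There is no depth.
- ctrl.close_job(): hands the job in; it is judged then, once.
Trained networks look in the newest picture that a camera, given by its name, has taken for a name from the list of things; names that differ only in an ending like _2 or _b are one class to them, and where a whole thing is asked for, a point or a joint stands for the part that bears it (a point fixed in the world has none). Each returns a list of dicts, best first, with "score" (0 to 1); they miss things now and then, are a little off and sometimes report something else, mostly with a low value. They report only what shows in the picture. A call takes as long as a camera call.
- ctrl.masks_of(label, camera): "region" (384x512 bool, what is visible of it) and "bbox" ([left, top, right, bottom] in pixels, round what is visible of it).
- ctrl.pinpoint(label, camera): "xy" ([column, row] in pixels: a listed point, or the origin of a listed thing).
The state is a dict: "t": time; "qpos": joint angles; "qvel": joint speeds; "joint_torque": joint torques, N m; "ee_pos": TCP position; "orientation": TCP orientation; "ft_force": force on the tool from outside, world axes, zero at the start; "moment": the same for the moment, N m; "width": finger opening in mm; "grasp_force": force on a finger pad.
Only numpy, scipy, OpenCV 4.12 (cv2) and the standard library are available. Lean on these libraries where they do the work, as an engineer would, in place of code of your own. Each camera call takes 0.05 s, during which the arm holds its last target. There are 200 camera calls.

## Working session

There is one attempt and no reset: what is moved stays moved. The work goes in short steps, Python scripts to look and compute and a tool call to move; the robot and the scene stay as the last step left them, time stands still between calls to the robot, and variables do not carry over. Pictures are saved under pics/ and viewed, at most 14 in all, crops included, and the job is handed in when it is done.

Besides the shell and the picture viewer there is one more tool, called after "Call:" by a JSON object that holds its "name" and its "arguments". apply_moves: Moves the arm, as the interface text tells. Scaled input: -1 to 1 covers 5 cm each way for a shift and 90 degrees each way for a turn. Its arguments: {"type":"object","properties":{"targets":{"type":"array"}},"required":["targets"]}

```bash
mkdir -p pics; cat > h.py <<'E'
import numpy as np, cv2
from scipy.spatial.transform import Rotation as R
from workcell import ctrl
def snap(n,f=None):
    o=ctrl.get_obs(); im=ctrl.get_image(n)
    if f: cv2.imwrite('pics/'+f,im['pixels'])
    if n=='wrist':
        T=np.eye(4);T[:3,:3]=R.from_rotvec(o['orientation']).as_matrix();T[:3,3]=o['ee_pos']
        im['c2w']=T@np.array(im['hand_eye'])
    else: im['c2w']=np.linalg.inv(im['view'])
    return im
def w(im,uv,z):
    K=np.array(im['camera_matrix']);k=im['k1']
    d=(np.array(uv,float)-K[:2,2])/[K[0,0],K[1,1]]
    s=d.copy()
    for _ in range(20): s=d/(1+k*(s@s))
    r=im['c2w'][:3,:3]@[s[0],s[1],1]; c=im['c2w'][:3,3]
    return c+r*(z-c[2])/r[2]
def px(im,p):
    c=np.linalg.inv(im['c2w'])@np.append(p,1); s=c[:2]/c[2]; s=s*(1+im['k1']*(s@s))
    K=np.array(im['camera_matrix']); return s*[K[0,0],K[1,1]]+K[:2,2]
def axis(im,m,z):
    """min-area rectangle of a mask on plane z: centre, length, width, long-axis angle deg"""
    c=max(cv2.findContours(m.astype(np.uint8),0,2)[0],key=cv2.contourArea)[:,0,:]
    P=np.array([w(im,p,z)[:2] for p in c],np.float32)
    (cx,cy),(a,b),_=r=cv2.minAreaRect(P); q=cv2.boxPoints(r)
    e=max([q[1]-q[0],q[2]-q[1]],key=np.linalg.norm)
    return np.round([cx,cy,max(a,b),min(a,b),np.degrees(np.arctan2(e[1],e[0]))%180],1)
E
python3 - <<'E'
from h import *
o=ctrl.get_obs(); print(o)
s=snap('scene','s0.png')
t=snap('top','t0.png'); print(t['c2w'][:3,3],t['k1'],t['camera_matrix'])
for n,z in [('aid0',7),('mold0',8),('test_box',50),('rocker',70),('otoscope',14),('drying_jar',31),('brush',5),('screwdriver',5),('dome_cup',14),('battery_pack',7)]:
    for d in ctrl.masks_of(n,'top'):
        if d['score']>.3: print(n,round(d['score'],2),[int(v) for v in d['bbox']],axis(t,d['region'],z))
for n,z in [('tray_left_in',4),('tray_right_in',4),('test_box',0),('rocker_left_end',70),('key_left_front',72),('key_left_back',72),('key_right_front',72),('key_right_back',72),('aid0',0),('mold0',0)]:
    for d in ctrl.pinpoint(n,'top'):
        if d['score']>.3: print(n,round(d['score'],2),np.round(d['xy']),np.round(w(t,d['xy'],z)))
E
```

```text
{'t': 0.0, 'qpos': array([-1.30398310e+00,  4.23843099e-01,  1.63072237e+00, -2.51490866e-05,
        1.08860491e+00, -1.89814270e-02]), 'qvel': array([-8.22955628e-04,  1.16685755e-04, -1.01089199e-03, -4.66107543e-04,
        5.12009131e-04, -1.37655292e-05]), 'joint_torque': array([ 2.57902080e-03, -5.44614029e+01, -2.73664767e+01,  6.45595347e-02,
        2.27769365e-02, -1.33560238e-04]), 'ee_pos': array([ 176.0759534 , -599.07958467,  221.88758111]), 'orientation': array([-3.10802252e+00, -4.47194509e-01,  3.40860327e-04]), 'ft_force': array([ 0.33603514,  0.40915777, -0.30258574]), 'moment': array([-0.01770879, -0.05969252, -0.01252173]), 'grasp_force': 0.0, 'width': 87.63681380635697}
[ 318.74794525  -38.16771732 1478.02788743] -0.10659325256693325 [[447.79961222   0.         249.85510196]
 [  0.         447.79961222 182.26737202]
 [  0.           0.           1.        ]]
aid0 0.54 [296, 239, 310, 246] [ 390.  -186.8   45.8   16.3   89. ]
aid0 0.52 [186, 238, 201, 248] [395.2 184.7  48.   18.7  19. ]
test_box 0.74 [218, 146, 285, 204] [614.9 -17.7 200.3 174.9  95.4]
rocker 0
[... 557 characters left out ...]
, 259, 179] [629.8 -17.1  46.8  27.3  89.4]
dome_cup 0.41 [362, 203, 380, 218] [ 483.7 -407.3   35.9   34.6  132.8]
battery_pack 0.67 [281, 121, 299, 142] [ 768.8 -153.9   63.1   47.7  170.2]
tray_left_in 0.83 [187. 190.] [570. 200.   4.]
tray_right_in 0.73 [323. 176.] [ 609. -257.    4.]
test_box 0.7 [254. 174.] [622. -27.   0.]
test_box 0.68 [214. 137.] [755. 110.   0.]
rocker_left_end 0.64 [243. 168.] [630.   7.  70.]
rocker_left_end 0.45 [251. 174.] [607. -17.  70.]Traceback (most recent call last):
  File "<stdin>", line 9, in <module>
ValueError: it knows: aid, battery_pack, brush, dome_cup, drying_jar, mold, otoscope, rocker_left_end, screwdriver, test_box, tray_left_in, tray_right_in
```

View pics/t0.png

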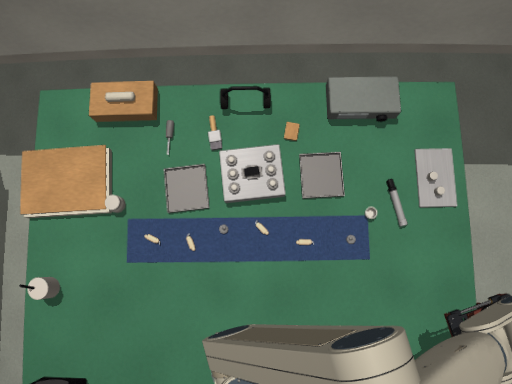

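View pics/s0.png

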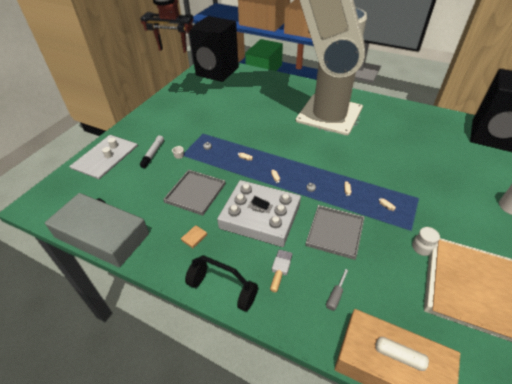

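The top view shows four aids (152,239), (191,243), (262,228), (304,242) and molds (223,229), (351,239). The trays are at (187,190) and (323,176), and the box is at (252,174). Next I'll measure these by colour and zoom on the rocker.

```bash
python3 - <<'E'
from h import *
t=snap('top'); s=snap('scene'); p=t['pixels']
hsv=cv2.cvtColor(p,cv2.COLOR_BGR2HSV)
roi=np.zeros(p.shape[:2],bool); roi[219:260,132:364]=1
m=(roi&~((hsv[...,0]>100)&(hsv[...,0]<135)&(hsv[...,1]>90))).astype(np.uint8)
n,l,st,c=cv2.connectedComponentsWithStats(m)
for i in range(1,n):
    if st[i,4]>15: print(st[i],c[i].round(1),axis(t,l==i,7), p[l==i].mean(0).round())
for n in ['aid','mold','tray_left_in','tray_right_in','test_box','rocker_left_end']:
  for cam,im in (('top',t),('scene',s)):
    for d in ctrl.pinpoint(n,cam):
        if d['score']>.3: print(n,cam,round(d['score'],2),np.round(d['xy']),np.round(w(im,d['xy'],dict(rocker_left_end=70,tray_left_in=4,tray_right_in=4).get(n,0))))
a=cv2.resize(p[140:215,210:300],None,fx=5,fy=5,interpolation=2)
b=cv2.resize(s['pixels'][175:250,210:310],None,fx=4,fy=5,interpolation=2)
cv2.imwrite('pics/z.png',np.hstack([a[:,:400],b[:375]]))
E
```

```text
[255 220  14  15 110] [261.3 227.7] [440.5 -48.   60.3  20.9  44. ] [136. 157. 167.]
[219 224  10  10  78] [223.2 228.5] [439.7  76.   29.8  29.6  89.3] [111. 109. 109.]
[185 233  11  18 112] [190.2 242.3] [396.5 186.3  60.6  21.9  22.2] [134. 153. 163.]
[144 234  17  11 107] [152.  238.5] [410.1 312.7  58.9  21.9  63.7] [133. 153. 164.]
[346 234  10  10  78] [350.6 238.9] [ 400.  -339.8   29.7   29.6   87.3] [111. 109. 109.]
[296 238  18   8 108] [304.3 241.5] [ 392.9 -188.6   56.5   21.6   82.7] [136. 157. 168.]
aid top 0.54 [189. 246.] [386. 189.   0.]
aid top 0.46 [302. 239.] [ 401. -181.    0.]
aid top 0.43 [263. 228.] [441. -54.   0.]
aid scene 0.57 [386. 207.] [416. 315.   0.]
aid scene 0.53 [272. 178.] [445. -55.   0.]
aid scene 0.46 [347. 188.] [384. 182.  -0.]
aid scene 0.42 [245. 160.] [ 402. -179.    0.]
mold top 0.49 [348. 238.] [ 402. -334.    0.]
mold top 0.39 [222. 227.] [445.  82.   0.]
mold scene 0.48 [207. 149.] [ 406. -336.    0.]
tray_left_in top 0.97 [185. 192.] [565. 206.   4.]
tray_left_in scene 0.85 [331. 231.] [581. 191.   4.]
tray_right_in top 0.84 [324. 176.] [ 611. -262.    4.]
tray_right_in top 0.45 [251. 170.] [634. -18.   4.]
tray_right_in scene 0.83 [197. 193.] [ 616. -244.    4.]
tray_right_in scene 0.41 [265. 200.] [552. -32.   4.]
test_box top 0.84 [254. 172.] [628. -27.   0.]
test_box scene 0.81 [257. 217.] [621. -26.   0.]
rocker_left_end top 0.68 [245. 170.] [622.   0.  70.]
rocker_left_end scene 0.62 [266. 202.] [611.  -2.  70.]
```

View pics/z.png

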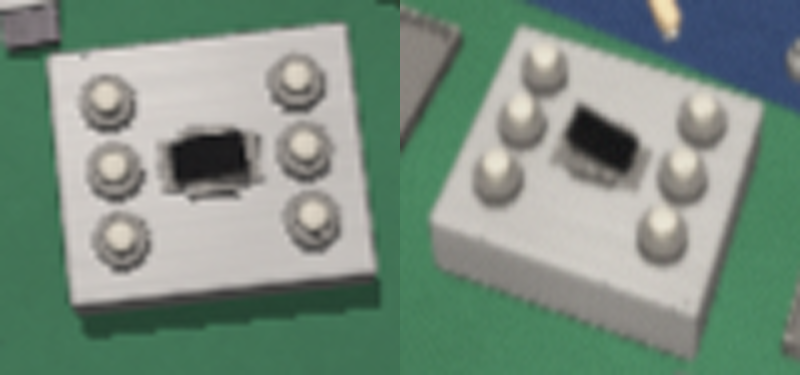

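```bash
cat >> h.py <<'E'
def pose():
    o=ctrl.get_obs(); M=R.from_rotvec(o['orientation']).as_matrix()
    return o, np.array(o['ee_pos']), M
def plan(legs,p=None,M=None):
    """legs: (xyz, yaw deg or None, jaw, step mm[, rows to hold]) ; prints rows in tool units"""
    o,p0,M0=pose(); p=p0 if p is None else p; M=M0 if M is None else M
    for L in legs:
        g=np.array(L[0],float); st=L[3]
        if L[1] is None: rv=np.zeros(3)
        else:
            y=np.radians(L[1]); cur=np.arctan2(M[1,0],M[0,0])
            G=np.array([[np.cos(y),np.sin(y),0],[np.sin(y),-np.cos(y),0],[0,0,-1]]).astype(float)
            rv=R.from_matrix(M.T@G).as_rotvec()
        n=int(max(np.ceil(np.linalg.norm(g-p)/st),np.ceil(np.degrees(np.linalg.norm(rv))/10),1))
        rows=[]
        for i in range(n):
            d=np.round(M.T@(g-p)/(n-i)/50,2)
            if L[1] is None: r=np.zeros(3)
            else: r=np.round(R.from_matrix(M.T@G).as_rotvec()/(n-i)/(np.pi/2),3)
            p=p+M@(d*50); M=M@R.from_rotvec(r*np.pi/2).as_matrix()
            rows.append([L[2],(d+0).tolist(),(r+0).tolist()])
        for _ in range(L[4] if len(L)>4 else 0): rows.append([L[2],[0,0,0],[0,0,0]])
        print(L[:3]); [print(str(rows[i:i+8]).replace(' ','').replace('.0,',',').replace('.0]',']').replace('-0,','0,')) for i in range(0,n+(L[4] if len(L)>4 else 0),8)]
    return p,M
E
python3 - <<'E'
from h import *
plan([((530,-20,300),16,1,45)])
print(ctrl.get_image('wrist')['hand_eye'])
E
```

```text
((530, -20, 300), 16, 1)
[[1,[0.63,-0.57,-0.1],[0,0,0]],[1,[0.63,-0.57,-0.1],[0,0,0]],[1,[0.63,-0.57,-0.1],[0,0,0]],[1,[0.63,-0.57,-0.1],[0,0,0]],[1,[0.63,-0.57,-0.1],[0,0,0]],[1,[0.63,-0.57,-0.1],[0,0,0]],[1,[0.63,-0.57,-0.09],[0,0,0]],[1,[0.63,-0.57,-0.1],[0,0,0]]]
[[1,[0.63,-0.57,-0.09],[0,0,0.001]],[1,[0.63,-0.57,-0.1],[0,0,0]],[1,[0.63,-0.57,-0.09],[0,0,0.001]],[1,[0.62,-0.57,-0.1],[0,0,0]],[1,[0.62,-0.57,-0.09],[0,0,0.001]],[1,[0.62,-0.58,-0.1],[0,0,0]],[1,[0.63,-0.58,-0.09],[0,0,0.001]],[1,[0.62,-0.57,-0.1],[0,0,0]]]
[[-7.75104612e-04 -9.62147621e-01 -2.72527715e-01  7.41886066e+01]
 [ 9.99999599e-01 -8.68096632e-04  2.20648414e-04  4.30701594e-01]
 [-4.48876738e-04 -2.72527434e-01  9.62147908e-01 -1.62916953e+02]
 [ 0.00000000e+00  0.00000000e+00  0.00000000e+00  1.00000000e+00]]
```

Call:
{"name": "apply_moves", "arguments": {"targets": [[1,[0.63,-0.57,-0.1],[0,0,0]],[1,[0.63,-0.57,-0.1],[0,0,0]],[1,[0.63,-0.57,-0.1],[0,0,0]],[1,[0.63,-0.57,-0.1],[0,0,0]],[1,[0.63,-0.57,-0.1],[0,0,0]],[1,[0.63,-0.57,-0.1],[0,0,0]],[1,[0.63,-0.57,-0.1],[0,0,0]],[1,[0.63,-0.57,-0.1],[0,0,0]]]}}

```text
t: 2.55
ee_pos: [354.3, -308.7, 263.1]
orientation: [3.109, 0.447, 0.001]
ft_force: [1.1, -0.6, 0.7]
width: 87.9
grasp_force: 0.0
```

Call:
{"name": "apply_moves", "arguments": {"targets": [[1,[0.63,-0.57,-0.1],[0,0,0]],[1,[0.63,-0.57,-0.1],[0,0,0]],[1,[0.63,-0.57,-0.1],[0,0,0]],[1,[0.62,-0.57,-0.1],[0,0,0]],[1,[0.62,-0.57,-0.1],[0,0,0]],[1,[0.62,-0.58,-0.1],[0,0,0]],[1,[0.62,-0.57,-0.1],[0,0,0]],[1,[0,0,0],[0,0,0]]]}}

```text
t: 3.55
ee_pos: [508.2, -54.5, 298.1]
orientation: [3.109, 0.453, 0.002]
ft_force: [-0.1, 0.4, -0.4]
width: 88.2
grasp_force: 0.0
```

```bash
python3 - <<'E'
from h import *
o,p,M=pose(); print(o['t'],p,np.degrees(np.arctan2(M[1,0],M[0,0])),M[2])
v=snap('wrist','w1.png')
for n in ['rocker_left_end','test_box']:
    for d in ctrl.pinpoint(n,'wrist'): print(n,d['score'],d['xy'],w(v,d['xy'],63 if n[0]=='r' else 0))
for d in ctrl.masks_of('test_box','wrist')[:2]: print(d['bbox'],axis(v,d['region'],50))
E
```

```text
3.55 [508.20788828 -54.50243088 298.0858714 ] 16.569572698370035 [ 1.21275682e-03  2.60595268e-04 -9.99999231e-01]
rocker_left_end 0.7 [248.5, 83.4] [617.88114563  -4.04950534  63.        ]
rocker_left_end 0.68 [380.7, 256.2] [ 418.44397589 -294.88796368   63.        ]
rocker_left_end 0.59 [386.9, 137.8] [ 604.57499287 -223.56385841   63.        ]
test_box 0.59 [262.0, 89.9] [620.54098648 -23.44561222   0.        ]
[187.5, 11.0, 340.2, 157.3] [618.  -19.5 201.6 172.2  95.4]
```

View pics/w1.png

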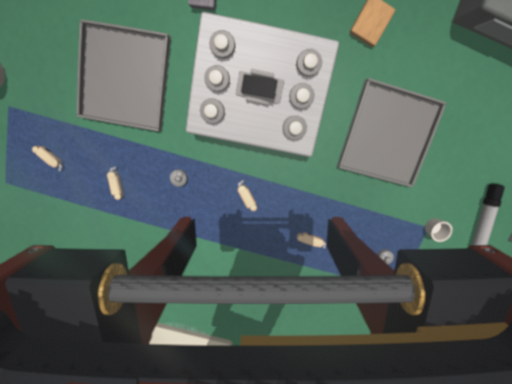

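```bash
python3 - <<'E'
from h import *
for cam in ('wrist','scene','top'):
    v=snap(cam); a=np.radians(5.4); B=np.array([[np.cos(a),-np.sin(a),0],[np.sin(a),np.cos(a),0],[0,0,1]])
    o=np.array([618.3,-20,0])
    c=px(v,o+[0,0,70]); x0,y0=(c-22).astype(int); big=8
    im=cv2.resize(v['pixels'][y0:y0+44,x0:x0+44],None,fx=big,fy=big,interpolation=2); g=im.max(2)<60
    for sg in (.3,-.3):
        q=[]
        for sx,sy in((-1,-1),(1,-1),(1,1),(-1,1)):
          y,z=25*sy,8; q.append(px(v,o+B@[13*sx,y*np.cos(sg)+z*np.sin(sg),63-y*np.sin(sg)+z*np.cos(sg)]))
        Q=((np.array(q)-[x0,y0]+.5)*big-.5).astype(np.int32)
        best=0
        for dx in range(-24,25,4):
          for dy in range(-24,25,4):
            m=np.zeros(g.shape,np.uint8); cv2.fillPoly(m,[Q+[dx,dy]],1); m=m>0
            iou=(m&g).sum()/(m|g).sum()
            if iou>best: best=iou;b=(dx/big,dy/big)
        m=np.zeros(g.shape,np.uint8); cv2.fillPoly(m,[Q],1);m=m>0
        print(cam,sg,best,b,(m&g).sum()/(m|g).sum())
        cv2.polylines(im,[Q],True,(0,255,0) if sg>0 else (0,0,255),1)
    if cam=='wrist':W=im
    if cam=='scene':cv2.imwrite('pics/z2.png',np.hstack([W,im]))
E
```

```text
wrist 0.3 0.007490207755915431 (-3.0, -2.0) 0.007490207755915431
wrist -0.3 0.007371173526892386 (-3.0, -1.5) 0.007371173526892386
scene 0.3 0.8663510560815731 (0.5, 1.5) 0.6596502590673575
scene -0.3 0.6032583754015604 (1.5, 2.0) 0.49855227882037534
top 0.3 0 (1.5, 2.0) 0.0
top -0.3 0 (1.5, 2.0) 0.0
```

View pics/z2.png

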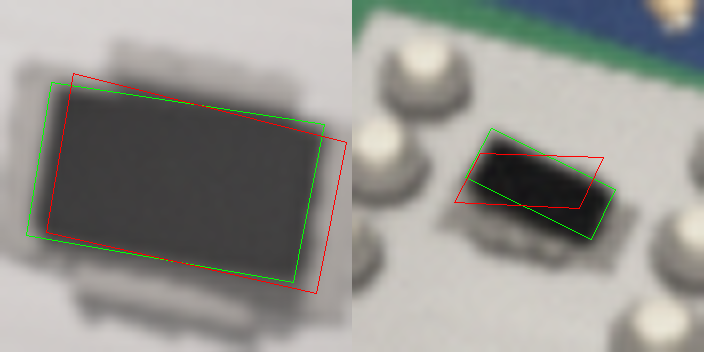

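The green +0.3 model fits in both views, with IoU 0.87 against 0.60 in the scene view. So the left end is down: aids go in the left tray, molds in the right tray, and I press the left keys.

```bash
cat >> h.py <<'E'
def blobs(im,z=7,box=(330,480,-420,400),amin=15):
    """things on the blue mat: kind, axis(...)"""
    p=im['pixels'].astype(int); hsv=cv2.cvtColor(im['pixels'],cv2.COLOR_BGR2HSV)
    out=[]
    for kind,m in (('aid',(p[...,2]-p[...,0]>8)&(p[...,1]-p[...,0]>2)&(p[...,2]>100)&(p[...,1]<p[...,2]+3)),('mold',(hsv[...,1]<50)&(p[...,2]>60)&(p[...,2]<190))):
        n,l,st,c=cv2.connectedComponentsWithStats(m.astype(np.uint8))
        for i in range(1,n):
            if st[i,4]<amin: continue
            q=w(im,c[i],z)
            if box[0]<q[0]<box[1] and box[2]<q[1]<box[3]:
                a=axis(im,l==i,z)
                if 20<a[2]<75: out.append((kind,int(st[i,4]),a.tolist(),c[i].round().tolist(),q[:2].round(1).tolist()))
    return out
E
python3 - <<'E'
from h import *
for cam in ('wrist','top'):
    v=snap(cam)
    print(cam); [print(b) for b in blobs(v)]
    p=v['pixels'].astype(int); hsv=cv2.cvtColor(v['pixels'],cv2.COLOR_BGR2HSV)
    m=((hsv[...,1]<50)&(p.max(2)<170)).astype(np.uint8)
    n,l,st,c=cv2.connectedComponentsWithStats(m)
    for i in range(1,n):
        if st[i,4]>900 and c[i][1]<230:
            a=axis(v,l==i,10)
            if 110<a[2]<170 and a[3]>110: print('tray',st[i],a)
E
```

```text
wrist
('aid', 302, [410.0, 316.1, 54.7, 22.6, 63.5], [45.0, 155.0], [409.5, 315.9])
('aid', 295, [391.9, 185.8, 52.5, 21.4, 21.5], [113.0, 183.0], [393.2, 186.2])
('aid', 268, [437.3, -49.3, 53.5, 18.8, 41.3], [246.0, 196.0], [437.8, -49.1])
('aid', 235, [391.5, -187.1, 53.5, 19.6, 87.9], [310.0, 238.0], [391.4, -187.1])
('mold', 135, [409.3, 314.4, 63.3, 25.8, 64.4], [48.0, 157.0], [408.0, 310.0])
('mold', 144, [395.0, 186.8, 59.7, 25.6, 21.4], [113.0, 180.0], [399.5, 186.8])
('mold', 246, [438.6, 77.8, 30.9, 28.9, 106.1], [177.0, 176.0], [438.4, 77.4])
('mold', 117, [439.1, -47.7, 61.7, 22.0, 41.4], [245.0, 194.0], [441.3, -46.8])
('mold', 118, [391.3, -188.0, 60.7, 23.4, 85.3], [309.0, 238.0], [391.4, -185.8])
('mold', 203, [401.3, -336.2, 52.6, 26.6, 64.0], [385.0, 254.0], [398.1, -340.2])
tray [  75   18   93  112 8825] [577.1 202.1 153.5 147.4   5.9]
tray [ 337   75  108  110 7775] [ 614.3 -253.   154.   147.     2.1]
top
('aid', 78, [411.1, 316.4, 51.4, 17.6, 63.7], [151.0, 238.0], [410.5, 315.1])
('aid', 81, [393.4, 185.0, 51.5, 18.3, 22.4], [190.0, 243.0], [394.0, 185.5])
('aid', 67, [393.3, -185.3, 49.1, 16.3, 89.0], [304.0, 242.0], [393.1, -188.5])
('mold', 69, [398.5, -339.8, 29.8, 26.1, 88.8], [351.0, 239.0], [398.5, -340.2])
('mold', 15, [395.4, -203.7, 32.8, 12.6, 49.0], [310.0, 241.0], [395.2, -205.3])
tray [ 163  164   46   49 1891] [577.3 202.  152.  143.    6. ]
```

```bash
python3 - <<'E'
from h import *
plan([((400,-340,120),16,1,48),((400,-340,3),16,1,30,1),((400,-340,3),16,-1,30,4),((400,-340,110),16,-1,40,1)])
E
```

```text
((400, -340, 120), 16, 1)
[[1,[-0.45,0.6,0.44],[0,0,0]],[1,[-0.46,0.6,0.44],[0,0,0]],[1,[-0.45,0.61,0.45],[0,0,0.001]],[1,[-0.45,0.61,0.44],[0,0,0]],[1,[-0.46,0.6,0.45],[0,0,0.001]],[1,[-0.45,0.61,0.44],[0,0,0]],[1,[-0.45,0.6,0.45],[0,0,0.001]],[1,[-0.46,0.61,0.44],[0,0,0]]]
((400, -340, 3), 16, 1)
[[1,[0,0,0.59],[0,0,0]],[1,[0,0,0.58],[0,0,0]],[1,[0,0,0.59],[0,0,0]],[1,[0,0,0.58],[0,0,0]],[1,[0,0,0],[0,0,0]]]
((400, -340, 3), 16, -1)
[[-1,[0,0,0],[0,0,0]],[-1,[0,0,0],[0,0,0]],[-1,[0,0,0],[0,0,0]],[-1,[0,0,0],[0,0,0]],[-1,[0,0,0],[0,0,0]]]
((400, -340, 110), 16, -1)
[[-1,[0,0,-0.71],[0,0,0]],[-1,[0,0,-0.71],[0,0,0]],[-1,[0,0,-0.72],[0,0,0]],[-1,[0,0,0],[0,0,0]]]
```

Call:
{"name": "apply_moves", "arguments": {"targets": [[1,[-0.45,0.6,0.44],[0,0,0]],[1,[-0.46,0.6,0.44],[0,0,0]],[1,[-0.45,0.61,0.45],[0,0,0.001]],[1,[-0.45,0.61,0.44],[0,0,0]],[1,[-0.46,0.6,0.45],[0,0,0.001]],[1,[-0.45,0.61,0.44],[0,0,0]],[1,[-0.45,0.6,0.45],[0,0,0.001]],[1,[-0.46,0.61,0.44],[0,0,0]]]}}

```text
t: 5.0
ee_pos: [399.9, -341.0, 119.6]
orientation: [3.11, 0.439, 0.0]
ft_force: [0.2, -0.2, -0.0]
width: 88.0
grasp_force: 0.0
```

Call:
{"name": "apply_moves", "arguments": {"targets": [[1,[0,0,0.59],[0,0,0]],[1,[0,0,0.58],[0,0,0]],[1,[0,0,0.59],[0,0,0]],[1,[0,0,0.58],[0,0,0]],[1,[0,0,0],[0,0,0]]]}}

```text
t: 5.62
ee_pos: [400.1, -339.7, 2.0]
orientation: [-3.11, -0.439, 0.001]
ft_force: [-0.5, 0.3, 0.2]
width: 87.7
grasp_force: 0.0
```

Call:
{"name": "apply_moves", "arguments": {"targets": [[-1,[0,0,0],[0,0,0]],[-1,[0,0,0],[0,0,0]],[-1,[0,0,0],[0,0,0]],[-1,[0,0,0],[0,0,0]],[-1,[0,0,0],[0,0,0]]]}}

```text
t: 6.25
ee_pos: [400.6, -339.5, 3.3]
orientation: [3.11, 0.44, 0.0]
ft_force: [-0.3, 0.3, 0.6]
width: 41.2
grasp_force: 0.0
```

Call:
{"name": "apply_moves", "arguments": {"targets": [[-1,[0,0,-0.71],[0,0,0]],[-1,[0,0,-0.71],[0,0,0]],[-1,[0,0,-0.71],[0,0,0]],[-1,[0,0,0],[0,0,0]]]}}

```text
t: 6.75
ee_pos: [402.0, -340.7, 112.2]
orientation: [3.107, 0.44, 0.005]
ft_force: [0.1, -0.1, 0.0]
width: 2.0
grasp_force: 0.0
```

```bash
cat > pl.py <<'E'
import sys
from h import *
# pl.py PLACEx PLACEy zrelease yaw | then next grasp hover: gx gy gyaw
a=list(map(float,sys.argv[1:])); o,p,M=pose(); print(o['t'],p.round(1),o['width'],o['grasp_force'])
x,y,z,yw=a[:4]; J=a[7] if len(a)>7 else 0
h=np.array([x,y,110])
P,M=plan([(h,yw,-1,48),((x,y,z),yw,-1,35,1),((x,y,z),yw,J,35,2),((x,y,110),yw,J,48)])
if len(a)>4:
    g=a[4:7]; plan([((g[0],g[1],110),g[2],1,48),((g[0],g[1],3),g[2],1,36,1),((g[0],g[1],3),g[2],-1,30,4),((g[0],g[1],110),g[2],-1,36,1)],P,M)
E
python3 pl.py 615 -285 14 16 438.6 77.6 16; python3 - <<'E'
from h import *
[print(b) for b in blobs(snap('top'))]
E
```

```text
6.75 [ 402.  -340.7  112.2] 2.0253618855781514 0.0
(array([ 615., -285.,  110.]), 16.0, -1)
[[-1,[0.88,0.02,0.01],[0.001,0,0]],[-1,[0.88,0.02,0.01],[0,0,0]],[-1,[0.88,0.02,0.01],[0.001,-0.001,0]],[-1,[0.88,0.03,0.01],[0,0,0.001]],[-1,[0.88,0.02,0.01],[0.001,-0.001,0]]]
((615.0, -285.0, 14.0), 16.0, -1)
[[-1,[0,0,0.64],[0,0,0]],[-1,[0,0,0.64],[0,0,0]],[-1,[0,0,0.64],[0,0,0]],[-1,[0,0,0],[0,0,0]]]
((615.0, -285.0, 14.0), 16.0, 0)
[[0,[0,0,0],[0,0,0]],[0,[0,0,0],[0,0,0]],[0,[0,0,0],[0,0,0]]]
((615.0, -285.0, 110), 16.0, 0)
[[0,[0,0,-0.96],[0,0,0]],[0,[0,0,-0.96],[0,0,0]]]
((438.6, 77.6, 110), 16.0, 1)
[[1,[-0.15,-0.88,0],[0,0,0]],[1,[-0.15,-0.88,0],[0,0,0]],[1,[-0.16,-0.88,0],[0,0,0]],[1,[-0.15,-0.88,0],[0,0,0]],[1,[-0.16,-0.88,0],[0,0,0]],[1,[-0.15,-0.89,0],[0,0,0]],[1,[-0.16,-0.88,0],[0,0,0]],[1,[-0.15,-0.89,0],[0,0,0]]]
[[1,[-0.16,-0.88,0.01],[0,0,0]]]
((438.6, 77.6, 3), 16.0, 1)
[[1,[0,0,0.71],[0,0,0]],[1,[0,0,0.71],[0,0,0]],[1,[0,0,0.72],[0,0,0]],[1,[0,0,0],[0,0,0]]]
((438.6, 77.6, 3), 16.0, -1)
[[-1,[0,0,0],[0,0,0]],[-1,[0,0,0],[0,0,0]],[-1,[0,0,0],[0,0,0]],[-1,[0,0,0],[0,0,0]],[-1,[0,0,0],[0,0,0]]]
((438.6, 77.6, 110), 16.0, -1)
[[-1,[0,0,-0.71],[0,0,0]],[-1,[0,0,-0.72],[0,0,0]],[-1,[0,0,-0.71],[0,0,0]],[-1,[0,0,0],[0,0,0]]]
('aid', 82, [438.8, -49.7, 51.0, 16.3, 44.1], [262.0, 228.0], [439.2, -49.5])
('aid', 78, [411.1, 316.4, 51.4, 17.6, 63.7], [151.0, 238.0], [410.5, 315.1])
('aid', 81, [393.4, 185.0, 51.5, 18.3, 22.4], [190.0, 243.0], [394.0, 185.5])
('aid', 85, [393.3, -185.3, 49.2, 16.3, 89.0], [304.0, 242.0], [393.2, -186.5])
('mold', 19, [448.5, -44.8, 41.7, 15.8, 58.1], [259.0, 223.0], [455.1, -40.1])
('mold', 67, [438.1, 77.7, 28.1, 27.8, 44.5], [223.0, 229.0], [438.8, 77.4])
```

```bash
python3 - <<'E'
from h import *
v=snap('wrist','w2.png')
[print(b) for b in blobs(v)]
print([ (d['score'],d['bbox']) for d in ctrl.masks_of('mold','wrist')])
E
```

```text
('aid', 193, [430.7, -65.9, 24.5, 13.5, 3.4], [4.0, 91.0], [429.0, -64.0])
('aid', 860, [391.9, -184.5, 56.4, 19.5, 86.9], [113.0, 158.0], [391.8, -184.8])
('mold', 63, [431.6, -66.4, 28.4, 14.6, 3.5], [7.0, 91.0], [429.5, -67.0])
('mold', 162, [477.0, -410.7, 45.6, 30.4, 63.9], [341.0, 137.0], [475.5, -402.2])
('mold', 237, [391.7, -186.6, 62.8, 21.5, 86.8], [118.0, 160.0], [391.0, -190.3])
('mold', 611, [397.3, -339.2, 30.6, 30.3, 168.9], [259.0, 193.0], [396.9, -339.3])
[(0.71, [243.4, 178.6, 271.5, 209.6])]
```

View pics/w2.png

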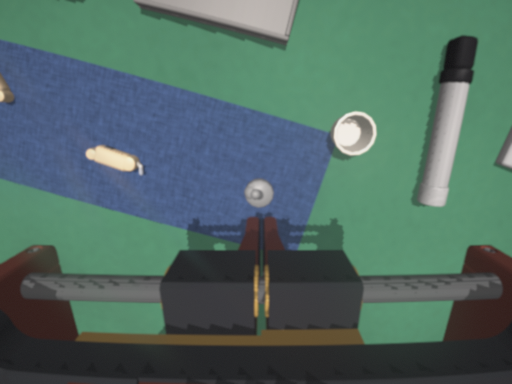

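The wrist view shows the mold at (259,193), still standing at (397,-339). The fingers close slowly, about 9 mm per row, so I'll open partly and close for longer.

```bash
python3 - <<'E'
from h import *
plan([((398,-339.5,60),16,.25,10),((398,-339.5,3),16,.25,30,1),((398,-339.5,3),16,-1,30,5),((398,-339.5,110),16,-1,40,1)])
E
```

```text
((398, -339.5, 60), 16, 0.25)
[[0.25,[-0.01,0,0.2],[0,0,0]],[0.25,[-0.01,0,0.19],[0,0,0]],[0.25,[-0.01,0,0.2],[0,0,0]],[0.25,[-0.01,0,0.19],[0,0,0.001]],[0.25,[0,0,0.2],[-0.001,0,0]]]
((398, -339.5, 3), 16, 0.25)
[[0.25,[0,0,0.57],[0,0,0]],[0.25,[0,0,0.57],[0,0,0]],[0.25,[0,0,0],[0,0,0]]]
((398, -339.5, 3), 16, -1)
[[-1,[0,0,0],[0,0,0]],[-1,[0,0,0],[0,0,0]],[-1,[0,0,0],[0,0,0]],[-1,[0,0,0],[0,0,0]],[-1,[0,0,0],[0,0,0]],[-1,[0,0,0],[0,0,0]]]
((398, -339.5, 110), 16, -1)
[[-1,[0,0,-0.71],[0,0,0]],[-1,[0,0,-0.72],[0,0,0]],[-1,[0,0,-0.71],[0,0,0]],[-1,[0,0,0],[0,0,0]]]
```

Call:
{"name": "apply_moves", "arguments": {"targets": [[0.25,[-0.01,0,0.2],[0,0,0]],[0.25,[-0.01,0,0.2],[0,0,0]],[0.25,[-0.01,0,0.2],[0,0,0]],[0.25,[-0.01,0,0.19],[0,0,0]],[0.25,[0,0,0.2],[0,0,0]],[0.25,[0,0,0.57],[0,0,0]],[0.25,[0,0,0.57],[0,0,0]],[0.25,[0,0,0],[0,0,0]]]}}

```text
t: 7.9
ee_pos: [398.5, -339.9, 1.8]
orientation: [-3.11, -0.44, 0.001]
ft_force: [-0.2, 0.1, 0.0]
width: 55.2
grasp_force: 0.0
```

Call:
{"name": "apply_moves", "arguments": {"targets": [[-1,[0,0,0],[0,0,0]],[-1,[0,0,0],[0,0,0]],[-1,[0,0,0],[0,0,0]],[-1,[0,0,0],[0,0,0]],[-1,[0,0,0],[0,0,0]],[-1,[0,0,0],[0,0,0]]]}}

```text
t: 8.65
ee_pos: [398.7, -340.1, 3.4]
orientation: [3.11, 0.44, 0.0]
ft_force: [-0.5, 1.2, 3.3]
width: 28.6
grasp_force: 30.0
```

Call:
{"name": "apply_moves", "arguments": {"targets": [[-1,[0,0,-0.7],[0,0,0]],[-1,[0,0,-0.7],[0,0,0]],[-1,[0,0,-0.7],[0,0,0]],[-1,[0,0,0],[0,0,0]]]}}

```text
t: 9.15
ee_pos: [400.0, -341.3, 110.5]
orientation: [3.107, 0.439, 0.005]
ft_force: [-0.1, 0.2, 0.1]
width: 28.2
grasp_force: 30.0
```

```bash
sed -i 's/np.array(\[x,y,110\])/np.array([x,y,105])/; s/1,48),((g\[0\],g\[1\],3),g\[2\],1,36,1)/.25,48),((g[0],g[1],3),g[2],.25,36,1)/; s/-1,30,4)/-1,30,5)/' pl.py; python3 pl.py 615 -285 14 16 438.6 77.6 16 .2
```

```text
9.15 [ 400.  -341.3  110.5] 28.222161446011533 29.9618430796545
(array([ 615., -285.,  105.]), 16.0, -1)
[[-1,[0.89,0.02,0.02],[0.001,0,0]],[-1,[0.89,0.02,0.03],[0,0,0]],[-1,[0.89,0.02,0.02],[0.001,-0.001,0]],[-1,[0.89,0.03,0.02],[0,0,0.001]],[-1,[0.88,0.02,0.03],[0.001,-0.001,0]]]
((615.0, -285.0, 14.0), 16.0, -1)
[[-1,[0,0,0.61],[0,0,0]],[-1,[0,0,0.6],[0,0,0]],[-1,[0,0,0.61],[0,0,0]],[-1,[0,0,0],[0,0,0]]]
((615.0, -285.0, 14.0), 16.0, 0.2)
[[0.2,[0,0,0],[0,0,0]],[0.2,[0,0,0],[0,0,0]],[0.2,[0,0,0],[0,0,0]]]
((615.0, -285.0, 110), 16.0, 0.2)
[[0.2,[0,0,-0.64],[0,0,0]],[0.2,[0,0,-0.64],[0,0,0]],[0.2,[0,0,-0.64],[0,0,0]]]
((438.6, 77.6, 110), 16.0, 0.25)
[[0.25,[-0.15,-0.88,0],[0,0,0]],[0.25,[-0.15,-0.88,0],[0,0,0]],[0.25,[-0.16,-0.88,0],[0,0,0]],[0.25,[-0.15,-0.88,0],[0,0,0]],[0.25,[-0.16,-0.88,0],[0,0,0]],[0.25,[-0.15,-0.89,0],[0,0,0]],[0.25,[-0.16,-0.88,0],[0,0,0]],[0.25,[-0.15,-0.89,0],[0,0,0]]]
[[0.25,[-0.16,-0.88,0],[0,0,0]]]
((438.6, 77.6, 3), 16.0, 0.25)
[[0.25,[0,0,0.71],[0,0,0]],[0.25,[0,0,0.72],[0,0,0]],[0.25,[0,0,0.71],[0,0,0]],[0.25,[0,0,0],[0,0,0]]]
((438.6, 77.6, 3), 16.0, -1)
[[-1,[0,0,0],[0,0,0]],[-1,[0,0,0],[0,0,0]],[-1,[0,0,0],[0,0,0]],[-1,[0,0,0],[0,0,0]],[-1,[0,0,0],[0,0,0]],[-1,[0,0,0],[0,0,0]]]
((438.6, 77.6, 110), 16.0, -1)
[[-1,[0,0,-0.71],[0,0,0]],[-1,[0,0,-0.71],[0,0,0]],[-1,[0,0,-0.72],[0,0,0]],[-1,[0,0,0],[0,0,0]]]
```

```bash
python3 pl.py 645 -262 9 16 438.6 77.6 16 0
```

```text
9.15 [ 400.  -341.3  110.5] 28.222161446011533 29.9618430796545
(array([ 645., -262.,  105.]), 16.0, -1)
[[-1,[0.86,-0.03,0.02],[0,0,0]],[-1,[0.86,-0.03,0.02],[0.001,0,0]],[-1,[0.86,-0.03,0.02],[0,0,0]],[-1,[0.86,-0.02,0.02],[0.001,-0.001,0]],[-1,[0.85,-0.03,0.02],[0,0,0.001]],[-1,[0.86,-0.03,0.02],[0.001,-0.001,0]]]
((645.0, -262.0, 9.0), 16.0, -1)
[[-1,[0,0,0.64],[0,0,0]],[-1,[0,0,0.64],[0,0,0]],[-1,[0,0,0.64],[0,0,0]],[-1,[0,0,0],[0,0,0]]]
((645.0, -262.0, 9.0), 16.0, 0.0)
[[0,[0,0,0],[0,0,0]],[0,[0,0,0],[0,0,0]],[0,[0,0,0],[0,0,0]]]
((645.0, -262.0, 110), 16.0, 0.0)
[[0,[0,0,-0.67],[0,0,0]],[0,[0,0,-0.67],[0,0,0]],[0,[0,0,-0.68],[0,0,0]]]
((438.6, 77.6, 110), 16.0, 0.25)
[[0.25,[-0.23,-0.85,0],[0,0,0]],[0.25,[-0.23,-0.85,0],[0,0,0]],[0.25,[-0.23,-0.85,0],[0,0,0]],[0.25,[-0.23,-0.85,0],[0,0,0]],[0.25,[-0.24,-0.85,0],[0,0,0]],[0.25,[-0.23,-0.85,0],[0,0,0]],[0.25,[-0.24,-0.85,0],[0,0,0]],[0.25,[-0.23,-0.86,0],[0,0,0]]]
[[0.25,[-0.24,-0.85,0],[0,0,0]]]
((438.6, 77.6, 3), 16.0, 0.25)
[[0.25,[0,0,0.71],[0,0,0]],[0.25,[0,0,0.72],[0,0,0]],[0.25,[0,0,0.71],[0,0,0]],[0.25,[0,0,0],[0,0,0]]]
((438.6, 77.6, 3), 16.0, -1)
[[-1,[0,0,0],[0,0,0]],[-1,[0,0,0],[0,0,0]],[-1,[0,0,0],[0,0,0]],[-1,[0,0,0],[0,0,0]],[-1,[0,0,0],[0,0,0]],[-1,[0,0,0],[0,0,0]]]
((438.6, 77.6, 110), 16.0, -1)
[[-1,[0,0,-0.71],[0,0,0]],[-1,[0,0,-0.71],[0,0,0]],[-1,[0,0,-0.72],[0,0,0]],[-1,[0,0,0],[0,0,0]]]
```

Call:
{"name": "apply_moves", "arguments": {"targets": [[-1,[0.86,-0.03,0.02],[0,0,0]],[-1,[0.86,-0.03,0.02],[0,0,0]],[-1,[0.86,-0.03,0.02],[0,0,0]],[-1,[0.86,-0.02,0.02],[0,0,0]],[-1,[0.85,-0.03,0.02],[0,0,0]],[-1,[0.86,-0.03,0.02],[0,0,0]]]}}

```text
t: 9.9
ee_pos: [644.1, -259.6, 100.2]
orientation: [-3.109, -0.44, 0.003]
ft_force: [0.5, -0.1, 0.6]
width: 28.3
grasp_force: 30.0
```

Call:
{"name": "apply_moves", "arguments": {"targets": [[-1,[0,0,0.64],[0,0,0]],[-1,[0,0,0.64],[0,0,0]],[-1,[0,0,0.64],[0,0,0]],[-1,[0,0,0],[0,0,0]]]}}

```text
t: 10.4
ee_pos: [643.7, -260.4, 4.6]
orientation: [-3.11, -0.44, 0.001]
ft_force: [-0.1, -0.2, -0.9]
width: 28.4
grasp_force: 30.0
```

Call:
{"name": "apply_moves", "arguments": {"targets": [[0,[0,0,0],[0,0,0]],[0,[0,0,0],[0,0,0]],[0,[0,0,0],[0,0,0]],[0,[0,0,-0.67],[0,0,0]],[0,[0,0,-0.67],[0,0,0]],[0,[0,0,-0.68],[0,0,0]]]}}

```text
t: 11.15
ee_pos: [643.4, -260.4, 108.0]
orientation: [-3.11, -0.44, 0.0]
ft_force: [0.1, 0.1, -0.1]
width: 43.8
grasp_force: 0.0
```

Call:
{"name": "apply_moves", "arguments": {"targets": [[0.25,[-0.23,-0.85,0],[0,0,0]],[0.25,[-0.23,-0.85,0],[0,0,0]],[0.25,[-0.23,-0.85,0],[0,0,0]],[0.25,[-0.24,-0.85,0],[0,0,0]],[0.25,[-0.23,-0.85,0],[0,0,0]],[0.25,[-0.24,-0.85,0],[0,0,0]],[0.25,[-0.23,-0.86,0],[0,0,0]],[0.25,[-0.23,-0.85,0],[0,0,0]]]}}

```text
t: 12.15
ee_pos: [459.1, 41.9, 107.4]
orientation: [-3.111, -0.44, -0.001]
ft_force: [-0.7, -0.3, 0.6]
width: 54.7
grasp_force: 0.0
```

Call:
{"name": "apply_moves", "arguments": {"targets": [[0.25,[-0.24,-0.85,0],[0,0,0]],[0.25,[0,0,0],[0,0,0]]]}}

```text
t: 12.4
ee_pos: [434.8, 80.0, 107.2]
orientation: [-3.11, -0.445, 0.001]
ft_force: [-0.6, 0.4, -0.3]
width: 55.0
grasp_force: 0.0
```

```bash
python3 - <<'E'
from h import *
v=snap('wrist');[print(b) for b in blobs(v)]
o,p,M=pose(); print(o['t'],p,o['width'])
v=snap('top'); [print(b) for b in blobs(v,box=(530,700,-330,-180))]
g=(438.6,77.6)
plan([((*g,3),16,.25,36,1),((*g,3),16,-1,30,5),((*g,110),16,-1,36,1)])
E
```

```text
('aid', 926, [410.4, 316.1, 57.2, 23.0, 63.7], [35.0, 151.0], [409.9, 315.5])
('aid', 834, [392.4, 185.1, 53.5, 20.9, 20.9], [153.0, 199.0], [393.6, 185.5])
('aid', 737, [437.4, -51.2, 57.5, 19.4, 43.0], [378.0, 220.0], [438.3, -50.5])
('aid', 439, [349.0, -65.8, 73.9, 19.0, 27.7], [360.0, 290.0], [350.2, -66.2])
('mold', 280, [409.4, 314.1, 62.7, 25.4, 64.5], [42.0, 154.0], [408.7, 308.0])
('mold', 197, [394.9, 186.2, 61.4, 23.0, 21.5], [154.0, 195.0], [398.4, 186.1])
('mold', 612, [438.3, 76.2, 29.9, 29.0, 16.2], [265.0, 188.0], [438.0, 76.1])
('mold', 202, [438.8, -49.7, 64.0, 21.5, 42.6], [375.0, 215.0], [442.7, -45.5])
12.45 [436.15269439  79.17025764 107.4061453 ] 54.85406692997517
((438.6, 77.6, 3), 16, 0.25)
[[0.25,[0.01,0.01,0.7],[0,0,0.001]],[0.25,[0.01,0.01,0.69],[0,0,0.001]],[0.25,[0,0.01,0.7],[0,-0.001,0]],[0.25,[0,0,0],[0,0,0]]]
((438.6, 77.6, 3), 16, -1)
[[-1,[0,0,0],[0,0,0]],[-1,[0,0,0],[0,0,0]],[-1,[0,0,0],[0,0,0]],[-1,[0,0,0],[0,0,0]],[-1,[0,0,0],[0,0,0]],[-1,[0,0,0],[0,0,0]]]
((438.6, 77.6, 110), 16, -1)
[[-1,[0,0,-0.71],[0,0,0]],[-1,[0,0,-0.72],[0,0,0]],[-1,[0,0,-0.71],[0,0,0]],[-1,[0,0,0],[0,0,0]]]
```

Call:
{"name": "apply_moves", "arguments": {"targets": [[0.25,[0.01,0.01,0.7],[0,0,0]],[0.25,[0.01,0.01,0.69],[0,0,0]],[0.25,[0,0.01,0.68],[0,0,0]],[0.25,[0,0,0],[0,0,0]]]}}

```text
t: 13.0
ee_pos: [438.6, 76.1, 2.1]
orientation: [3.111, 0.437, -0.002]
ft_force: [0.0, -0.6, 0.3]
width: 55.2
grasp_force: 0.0
```

Call:
{"name": "apply_moves", "arguments": {"targets": [[-1,[0,0,0],[0,0,0]],[-1,[0,0,0],[0,0,0]],[-1,[0,0,0],[0,0,0]],[-1,[0,0,0],[0,0,0]],[-1,[0,0,0],[0,0,0]],[-1,[0,0,0],[0,0,0]]]}}

```text
t: 13.75
ee_pos: [438.3, 77.2, 4.0]
orientation: [3.11, 0.44, 0.001]
ft_force: [0.6, -2.8, 5.7]
width: 28.5
grasp_force: 30.1
```

Call:
{"name": "apply_moves", "arguments": {"targets": [[-1,[0,0,-0.71],[0,0,0]],[-1,[0,0,-0.72],[0,0,0]],[-1,[0,0,-0.71],[0,0,0]],[-1,[0,0,0],[0,0,0]],[-1,[0,0,0],[0,0,0]]]}}

```text
t: 14.38
ee_pos: [437.5, 77.2, 110.2]
orientation: [-3.111, -0.44, 0.001]
ft_force: [-0.0, -1.1, -0.7]
width: 28.6
grasp_force: 30.0
```

```bash
python3 pl.py 582 -245 10 16 392.5 -186 85 0
```

```text
14.375 [437.5  77.2 110.2] 28.561748421928602 29.95774793794226
(array([ 582., -245.,  105.]), 16.0, -1)
[[-1,[0.12,0.87,0.01],[0,0,0]],[-1,[0.12,0.87,0.01],[0,0,0]],[-1,[0.12,0.88,0.01],[0,0,0]],[-1,[0.13,0.87,0.01],[0,0,0]],[-1,[0.12,0.88,0.02],[0,0,0]],[-1,[0.13,0.87,0.01],[0,0,0]],[-1,[0.12,0.88,0.02],[0,0,0.001]],[-1,[0.13,0.87,0.01],[0,0,0]]]
((582.0, -245.0, 10.0), 16.0, -1)
[[-1,[0,0,0.63],[0,0,0]],[-1,[0,0,0.64],[0,0,0]],[-1,[0,0,0.63],[0,0,0]],[-1,[0,0,0],[0,0,0]]]
((582.0, -245.0, 10.0), 16.0, 0.0)
[[0,[0,0,0],[0,0,0]],[0,[0,0,0],[0,0,0]],[0,[0,0,0],[0,0,0]]]
((582.0, -245.0, 110), 16.0, 0.0)
[[0,[0,0,-0.67],[0,0,0]],[0,[0,0,-0.66],[0,0,0]],[0,[0,0,-0.67],[0,0,0]]]
((392.5, -186.0, 110), 85.0, 0.25)
[[0.25,[-0.47,-0.31,0],[0,0,-0.109]],[0.25,[-0.41,-0.39,0],[0,0,-0.11]],[0.25,[-0.34,-0.45,0],[0,0,-0.109]],[0.25,[-0.26,-0.51,0],[0,0,-0.11]],[0.25,[-0.17,-0.54,0],[0,0,-0.109]],[0.25,[-0.08,-0.56,0],[0,0,-0.11]],[0.25,[0.02,-0.57,0],[0,0,-0.109]]]
((392.5, -186.0, 3), 85.0, 0.25)
[[0.25,[0,0,0.71],[0,0,0]],[0.25,[0,0,0.72],[0,0,0]],[0.25,[0,0,0.71],[0,0,0]],[0.25,[0,0,0],[0,0,0]]]
((392.5, -186.0, 3), 85.0, -1)
[[-1,[0,0,0],[0,0,0]],[-1,[0,0,0],[0,0,0]],[-1,[0,0,0],[0,0,0]],[-1,[0,0,0],[0,0,0]],[-1,[0,0,0],[0,0,0]],[-1,[0,0,0],[0,0,0]]]
((392.5, -186.0, 110), 85.0, -1)
[[-1,[0,0,-0.71],[0,0,0]],[-1,[0,0,-0.71],[0,0,0]],[-1,[0,0,-0.72],[0,0,0]],[-1,[0,0,0],[0,0,0]]]
```

Call:
{"name": "apply_moves", "arguments": {"targets": [[-1,[0.12,0.87,0.01],[0,0,0]],[-1,[0.12,0.87,0.01],[0,0,0]],[-1,[0.12,0.88,0.01],[0,0,0]],[-1,[0.13,0.87,0.01],[0,0,0]],[-1,[0.12,0.88,0.02],[0,0,0]],[-1,[0.13,0.87,0.01],[0,0,0]],[-1,[0.12,0.88,0.02],[0,0,0]],[-1,[0.13,0.87,0.01],[0,0,0]]]}}

```text
t: 15.38
ee_pos: [581.7, -245.7, 103.2]
orientation: [-3.109, -0.439, 0.005]
ft_force: [-0.1, 0.5, -0.8]
width: 28.6
grasp_force: 30.0
```

Call:
{"name": "apply_moves", "arguments": {"targets": [[-1,[0,0,0.63],[0,0,0]],[-1,[0,0,0.64],[0,0,0]],[-1,[0,0,0.63],[0,0,0]],[-1,[0,0,0],[0,0,0]]]}}

```text
t: 15.88
ee_pos: [580.2, -243.9, 6.8]
orientation: [-3.107, -0.44, 0.008]
ft_force: [-0.1, -0.1, -0.6]
width: 28.6
grasp_force: 30.0
```

Call:
{"name": "apply_moves", "arguments": {"targets": [[0,[0,0,0],[0,0,0]],[0,[0,0,0],[0,0,0]],[0,[0,0,0],[0,0,0]],[0,[0,0,-0.67],[0,0,0]],[0,[0,0,-0.66],[0,0,0]],[0,[0,0,-0.67],[0,0,0]]]}}

```text
t: 16.62
ee_pos: [582.4, -244.8, 112.2]
orientation: [3.11, 0.44, 0.001]
ft_force: [-0.3, -0.1, 0.7]
width: 44.1
grasp_force: 0.0
```

Call:
{"name": "apply_moves", "arguments": {"targets": [[0.25,[-0.47,-0.31,0],[0,0,-0.109]],[0.25,[-0.41,-0.39,0],[0,0,-0.11]],[0.25,[-0.34,-0.45,0],[0,0,-0.109]],[0.25,[-0.26,-0.51,0],[0,0,-0.11]],[0.25,[-0.17,-0.54,0],[0,0,-0.109]],[0.25,[-0.08,-0.56,0],[0,0,-0.11]],[0.25,[0.02,-0.57,0],[0,0,-0.109]],[0.25,[0,0,0],[0,0,0]]]}}

```text
t: 17.62
ee_pos: [391.2, -185.9, 111.0]
orientation: [-2.316, -2.122, 0.0]
ft_force: [-0.5, -0.4, 0.1]
width: 54.9
grasp_force: 0.0
```

```bash
python3 - <<'E'
from h import *
v=snap('wrist');[print(b) for b in blobs(v)]
o,p,M=pose(); print(o['t'],p,o['width'],np.degrees(np.arctan2(M[1,0],M[0,0])))
v=snap('top','t2.png'); [print(b) for b in blobs(v)]
g=(392.5,-186.5)
plan([((*g,3),86,.25,36,1),((*g,3),86,-1,30,5),((*g,110),86,-1,36,2)])
E
```

```text
('aid', 1114, [439.2, -48.9, 54.5, 18.7, 41.6], [301.0, 41.0], [439.7, -48.4])
('aid', 760, [392.8, -187.0, 53.3, 18.8, 84.9], [263.0, 190.0], [392.7, -186.3])
('mold', 228, [440.8, -47.3, 60.2, 20.3, 42.4], [303.0, 40.0], [441.8, -47.6])
('mold', 230, [392.6, -189.4, 60.1, 20.9, 84.9], [262.0, 195.0], [391.4, -192.2])
('mold', 43, [464.0, -252.6, 62.1, 3.0, 122.7], [331.0, 240.0], [463.2, -251.5])
17.675 [ 393.07545432 -186.64829938  111.31461517] 54.59001979974921 84.87324329900044
('aid', 82, [438.8, -49.7, 51.0, 16.3, 44.1], [262.0, 228.0], [439.2, -49.5])
('aid', 78, [411.1, 316.4, 51.4, 17.6, 63.7], [151.0, 238.0], [410.5, 315.1])
('aid', 82, [393.4, 185.2, 51.1, 18.7, 19.0], [190.0, 243.0], [393.9, 185.6])
('mold', 19, [448.5, -44.8, 41.7, 15.8, 58.1], [259.0, 223.0], [455.1, -40.1])
((392.5, -186.5, 3), 86, 0.25)
[[0.25,[0,-0.01,0.54],[0,0,-0.003]],[0.25,[0,-0.01,0.54],[0,0,-0.003]],[0.25,[0.01,-0.01,0.54],[0.001,0,-0.003]],[0.25,[0,-0.01,0.55],[0,0.001,-0.004]],[0.25,[0,0,0],[0,0,0]]]
((392.5, -186.5, 3), 86, -1)
[[-1,[0,0,0],[0,0,0]],[-1,[0,0,0],[0,0,0]],[-1,[0,0,0],[0,0,0]],[-1,[0,0,0],[0,0,0]],[-1,[0,0,0],[0,0,0]],[-1,[0,0,0],[0,0,0]]]
((392.5, -186.5, 110), 86, -1)
[[-1,[0,0,-0.71],[0,0,0]],[-1,[0,0,-0.72],[0,0,0]],[-1,[0,0.01,-0.71],[0,0,0]],[-1,[0,0,0],[0,0,0]],[-1,[0,0,0],[0,0,0]]]
```

View pics/t2.png

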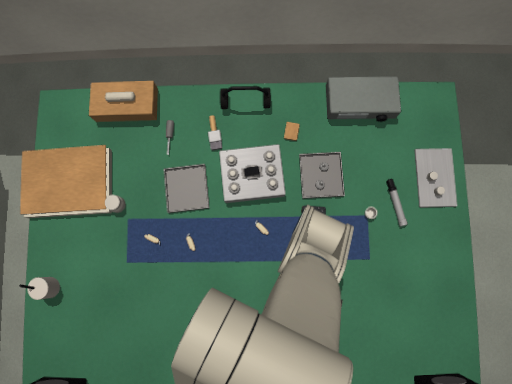

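Both molds are in the right tray, at (324,167) and (320,184). Next is the aid at (393,-187).

Call:
{"name": "apply_moves", "arguments": {"targets": [[0.25,[0,0,0.54],[0,0,0]],[0.25,[0,0,0.54],[0,0,0]],[0.25,[0,0,0.54],[0,0,0]],[0.25,[0,0,0.54],[0,0,0]],[0.25,[0,0,0],[0,0,0]]]}}

```text
t: 18.35
ee_pos: [394.4, -187.1, 1.6]
orientation: [2.317, 2.121, 0.0]
ft_force: [0.3, 0.1, -0.6]
width: 54.5
grasp_force: 0.0
```

Call:
{"name": "apply_moves", "arguments": {"targets": [[-1,[0,0,0],[0,0,0]],[-1,[0,0,0],[0,0,0]],[-1,[0,0,0],[0,0,0]],[-1,[0,0,0],[0,0,0]],[-1,[0,0,0],[0,0,0]],[-1,[0,0,0],[0,0,0]],[-1,[0,0,0],[0,0,0]]]}}

```text
t: 19.23
ee_pos: [393.0, -186.6, 2.9]
orientation: [2.315, 2.123, 0.0]
ft_force: [0.2, 1.0, 5.2]
width: 17.8
grasp_force: 30.0
```

Call:
{"name": "apply_moves", "arguments": {"targets": [[-1,[0,0,-0.7],[0,0,0]],[-1,[0,0,-0.7],[0,0,0]],[-1,[0,0,-0.7],[0,0,0]],[-1,[0,0,0],[0,0,0]],[-1,[0,0,0],[0,0,0]]]}}

```text
t: 19.85
ee_pos: [392.4, -186.3, 107.2]
orientation: [-2.315, -2.123, 0.0]
ft_force: [-0.1, -0.0, 0.0]
width: 17.9
grasp_force: 30.0
```

```bash
python3 pl.py 545 175 10 96 439 -49 43 -.3
```

```text
19.85 [ 392.4 -186.3  107.2] 17.866917305610716 29.999075531959534
(array([545., 175., 105.]), 96.0, -1)
[[-1,[0.83,0.27,0],[0,0,-0.014]],[-1,[0.82,0.29,0.01],[0,0,-0.013]],[-1,[0.82,0.3,0],[0,0,-0.014]],[-1,[0.81,0.32,0.01],[0,0,-0.013]],[-1,[0.8,0.34,0],[0,0,-0.014]],[-1,[0.8,0.35,0.01],[0,0,-0.013]],[-1,[0.79,0.37,0],[0,0,-0.014]],[-1,[0.78,0.39,0.01],[0,0,-0.013]]]
[[-1,[0.77,0.41,0],[0,0,-0.014]]]
((545.0, 175.0, 10.0), 96.0, -1)
[[-1,[0,0,0.63],[0,0,0]],[-1,[0,0,0.64],[0,0,0]],[-1,[0,0,0.63],[0,0,0]],[-1,[0,0,0],[0,0,0]]]
((545.0, 175.0, 10.0), 96.0, -0.3)
[[-0.3,[0,0,0],[0,0,0]],[-0.3,[0,0,0],[0,0,0]],[-0.3,[0,0,0],[0,0,0]]]
((545.0, 175.0, 110), 96.0, -0.3)
[[-0.3,[0,0,-0.67],[0,0,0]],[-0.3,[0,0,-0.66],[0,0,0]],[-0.3,[0,0,-0.67],[0,0,0]]]
((439.0, -49.0, 110), 43.0, 0.25)
[[0.25,[-0.71,-0.43,0],[0,0,0.098]],[0.25,[-0.76,-0.32,0],[0,0,0.098]],[0.25,[-0.8,-0.2,0],[0,0,0.098]],[0.25,[-0.82,-0.07,0],[0,0,0.098]],[0.25,[-0.83,0.06,0],[0,0,0.099]],[0.25,[-0.8,0.18,0],[0,0,0.098]]]
((439.0, -49.0, 3), 43.0, 0.25)
[[0.25,[0,0,0.71],[0,0,0]],[0.25,[0,0,0.72],[0,0,0]],[0.25,[0,0.01,0.71],[0,0,0]],[0.25,[0,0,0],[0,0,0]]]
((439.0, -49.0, 3), 43.0, -1)
[[-1,[0,0,0],[0,0,0]],[-1,[0,0,0],[0,0,0]],[-1,[0,0,0],[0,0,0]],[-1,[0,0,0],[0,0,0]],[-1,[0,0,0],[0,0,0]],[-1,[0,0,0],[0,0,0]]]
((439.0, -49.0, 110), 43.0, -1)
[[-1,[0,0,-0.71],[0,0,0]],[-1,[0,0,-0.71],[0,0,0]],[-1,[0,0,-0.72],[0,0,0]],[-1,[0,0,0],[0,0,0]]]
```

Call:
{"name": "apply_moves", "arguments": {"targets": [[-1,[0.83,0.27,0],[0,0,-0.014]],[-1,[0.82,0.29,0.01],[0,0,-0.013]],[-1,[0.82,0.3,0],[0,0,-0.014]],[-1,[0.81,0.32,0.01],[0,0,-0.013]],[-1,[0.8,0.34,0],[0,0,-0.014]],[-1,[0.8,0.35,0.01],[0,0,-0.013]],[-1,[0.79,0.37,0],[0,0,-0.014]],[-1,[0.78,0.39,0.01],[0,0,-0.013]]]}}

```text
t: 20.85
ee_pos: [527.6, 136.0, 103.7]
orientation: [-2.125, -2.312, 0.004]
ft_force: [0.1, -0.8, -0.1]
width: 17.3
grasp_force: 30.0
```

Call:
{"name": "apply_moves", "arguments": {"targets": [[-1,[0.66,0.46,0],[0,0,-0.014]],[-1,[0,0,0.61],[0,0,0]],[-1,[0,0,0.61],[0,0,0]],[-1,[0,0,0.61],[0,0,0]],[-1,[0,0,0],[0,0,0]]]}}

```text
t: 21.48
ee_pos: [545.4, 168.7, 10.5]
orientation: [-2.099, -2.332, 0.01]
ft_force: [0.6, -0.2, 0.6]
width: 18.1
grasp_force: 30.0
```

```bash
python3 - <<'E'
from h import *
o,p,M=pose(); print(o['t'],p,o['width'],o['grasp_force'],np.degrees(np.arctan2(M[1,0],M[0,0])))
E
```

```text
21.475 [545.42977295 168.7347594   10.52492053] 18.14007702020433 29.999017417430878 96.03017731248337
```

Call:
{"name": "apply_moves", "arguments": {"targets": [[-1,[0,0,0.04],[0,0,0]],[-0.3,[0,0,0],[0,0,0]],[-0.3,[0,0,0],[0,0,0]],[-0.3,[0,0,0],[0,0,0]],[-0.3,[0,0,-0.67],[0,0,0]],[-0.3,[0,0,-0.67],[0,0,0]],[-0.3,[0,0,-0.67],[0,0,0]]]}}

```text
t: 22.35
ee_pos: [548.4, 169.6, 114.0]
orientation: [2.102, 2.335, 0.0]
ft_force: [0.1, 0.1, -0.5]
width: 30.5
grasp_force: 0.0
```

Call:
{"name": "apply_moves", "arguments": {"targets": [[0,[-0.71,-0.43,0],[0,0,0.098]],[0,[-0.76,-0.32,0],[0,0,0.098]],[0,[-0.8,-0.2,0],[0,0,0.098]],[0,[-0.82,-0.07,0],[0,0,0.098]],[0,[-0.83,0.06,0],[0,0,0.099]],[0,[-0.8,0.18,0],[0,0,0.098]],[0,[0,0,0],[0,0,0]],[0,[0,0,0],[0,0,0]]]}}

```text
t: 23.35
ee_pos: [442.8, -54.2, 113.1]
orientation: [2.922, 1.152, 0.002]
ft_force: [0.0, -0.6, 0.8]
width: 44.0
grasp_force: 0.0
```

```bash
cat > gr.py <<'E'
import sys
from h import *
gx,gy,yw=map(float,sys.argv[1:4])
v=snap('wrist');[print(b) for b in blobs(v) if b[0]=='aid']
o,p,M=pose(); print(o['t'],p.round(1),o['width'],np.degrees(np.arctan2(M[1,0],M[0,0])))
v=snap('top'); [print(b) for b in blobs(v)if b[0]=='aid']; print('trayL',[b for b in blobs(v,box=(500,650,130,275)) if b[0]=='aid'])
g=(gx,gy)
plan([((*g,3),yw,0,36,1)])
E
python3 gr.py 439 -49 43
```

```text
('aid', 1178, [392.3, 186.0, 52.9, 24.1, 21.2], [46.0, 62.0], [393.7, 186.5])
('aid', 751, [437.2, -50.3, 53.7, 17.9, 42.1], [254.0, 189.0], [438.1, -49.2])
('aid', 320, [415.2, -213.0, 71.9, 14.5, 45.5], [342.0, 293.0], [414.1, -214.9])
23.4 [442.9 -53.8 113. ] 43.942573853739425 43.09118398579153
('aid', 78, [411.1, 316.4, 51.4, 17.6, 63.7], [151.0, 238.0], [410.5, 315.1])
('aid', 82, [393.4, 185.2, 51.1, 18.7, 19.0], [190.0, 243.0], [393.9, 185.6])
trayL []
((439.0, -49.0, 3), 43.0, 0)
[[0,[0,-0.03,0.55],[0,0,0]],[0,[0,-0.03,0.55],[0,0,0]],[0,[0,-0.03,0.55],[0,0,0.001]],[0,[0,-0.03,0.55],[0,0,0]],[0,[0,0,0],[0,0,0]]]
```

Call:
{"name": "apply_moves", "arguments": {"targets": [[0,[0,-0.03,0.55],[0,0,0]],[0,[0,-0.03,0.55],[0,0,0]],[0,[0,-0.03,0.55],[0,0,0]],[0,[0,-0.03,0.55],[0,0,0]],[0,[0,0,0],[0,0,0]]]}}

```text
t: 24.08
ee_pos: [438.6, -48.9, 1.6]
orientation: [-2.921, -1.155, 0.001]
ft_force: [0.3, -0.2, 0.4]
width: 43.7
grasp_force: 0.0
```

Call:
{"name": "apply_moves", "arguments": {"targets": [[-1,[0,0,0],[0,0,0]],[-1,[0,0,0],[0,0,0]],[-1,[0,0,0],[0,0,0]],[-1,[0,0,0],[0,0,0]],[-1,[0,0,0],[0,0,0]],[-1,[0,0,0],[0,0,0]]]}}

```text
t: 24.82
ee_pos: [438.4, -49.8, 3.0]
orientation: [2.923, 1.152, 0.001]
ft_force: [-0.8, 1.9, 6.2]
width: 17.7
grasp_force: 30.0
```

Call:
{"name": "apply_moves", "arguments": {"targets": [[-1,[0,0,-0.7],[0,0,0]],[-1,[0,0,-0.7],[0,0,0]],[-1,[0,0,-0.7],[0,0,0]],[-1,[0,0,0],[0,0,0]],[-1,[0,0,0],[0,0,0]]]}}

```text
t: 25.45
ee_pos: [437.7, -49.8, 107.2]
orientation: [-2.923, -1.152, 0.001]
ft_force: [-0.2, 0.0, 0.7]
width: 18.1
grasp_force: 30.0
```

```bash
python3 pl.py 612 176 9 96 393 186 21 -.3 | head -12; python3 - <<'E'
from h import *
v=snap('wrist');[print(b) for b in blobs(v,box=(500,660,120,290))]
v=snap('top');[print(b) for b in blobs(v,box=(500,660,120,290))]
E
```

```text
25.45 [437.7 -49.8 107.2] 18.057036488035145 29.999987483024597
(array([612., 176., 105.]), 96.0, -1)
[[-1,[0.94,-0.15,0.01],[0,0,-0.098]],[-1,[0.95,-0.01,0.01],[0,0,-0.098]],[-1,[0.94,0.14,0.01],[0,0,-0.098]],[-1,[0.91,0.28,0],[0,0,-0.098]],[-1,[0.86,0.41,0.01],[0,0,-0.098]],[-1,[0.78,0.54,0],[0,0,-0.099]]]
((612.0, 176.0, 9.0), 96.0, -1)
[[-1,[0,0,0.64],[0,0,0]],[-1,[0,0,0.64],[0,0,0]],[-1,[0,0,0.64],[0,0,0]],[-1,[0,0,0],[0,0,0]]]
((612.0, 176.0, 9.0), 96.0, -0.3)
[[-0.3,[0,0,0],[0,0,0]],[-0.3,[0,0,0],[0,0,0]],[-0.3,[0,0,0],[0,0,0]]]
((612.0, 176.0, 110), 96.0, -0.3)
[[-0.3,[0,0,-0.67],[0,0,0]],[-0.3,[0,0,-0.67],[0,0,0]],[-0.3,[0,0,-0.68],[0,0,0]]]
((393.0, 186.0, 110), 21.0, 0.25)
[[0.25,[0.08,-0.54,0],[0,0,0.104]],[0.25,[-0.01,-0.55,0],[0,0,0.104]],[0.25,[-0.1,-0.54,0],[0,0,0.104]],[0.25,[-0.18,-0.52,0],[0,0,0.104]],[0.25,[-0.26,-0.48,0],[0,0,0.104]],[0.25,[-0.34,-0.43,0],[0,0,0.105]],[0.25,[-0.4,-0.37,0],[0,0,0.104]],[0.25,[-0.46,-0.3,0],[0,0,0.105]]]
((393.0, 186.0, 3), 21.0, 0.25)
```

Call:
{"name": "apply_moves", "arguments": {"targets": [[-1,[0.94,-0.15,0.01],[0,0,-0.098]],[-1,[0.95,-0.01,0.01],[0,0,-0.098]],[-1,[0.94,0.14,0.01],[0,0,-0.098]],[-1,[0.91,0.28,0],[0,0,-0.098]],[-1,[0.86,0.41,0.01],[0,0,-0.098]],[-1,[0.78,0.54,0],[0,0,-0.099]],[-1,[0,0,0],[0,0,0]],[-1,[0,0,0],[0,0,0]]]}}

```text
t: 26.55
ee_pos: [610.8, 175.6, 103.9]
orientation: [-2.102, -2.333, 0.005]
ft_force: [-0.4, 0.6, -0.4]
width: 18.0
grasp_force: 30.0
```

```bash
python3 - <<'E'
from h import *
v=snap('wrist','w3.png'); o,p,M=pose(); print(p,np.degrees(np.arctan2(M[1,0],M[0,0])),o['width'])
for d in ctrl.masks_of('aid','wrist'): print(d['score'],d['bbox'],axis(v,d['region'],11))
E
```

```text
[610.75393363 175.19315678 104.32065363] 95.9420705899071 17.446364172087794
0.9 [245.0, 185.4, 274.0, 274.3] [614.4 132.1  99.8  29.7  96.8]
0.86 [186.7, 167.8, 211.9, 224.2] [549.1 167.9  58.   20.7  96. ]
0.69 [28.9, 148.5, 82.1, 172.7] [396.9 186.5  63.3  17.9  20.1]
0.63 [39.3, 2.4, 76.5, 53.1] [411.1 310.2  57.2  25.6  62.3]
```

View pics/w3.png

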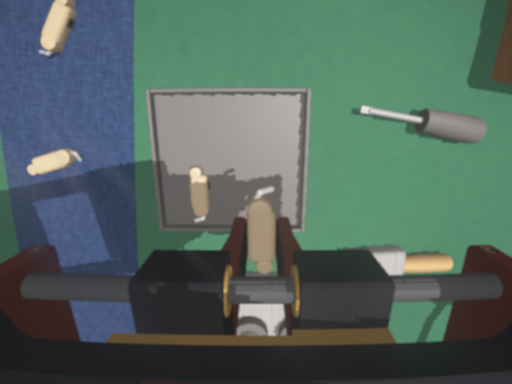

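The wrist view shows the first aid at (200,195) in the left tray and the second held at (262,225). I'll lower it now.

Call:
{"name": "apply_moves", "arguments": {"targets": [[-1,[0,0,0.63],[0,0,0]],[-1,[0,0,0.63],[0,0,0]],[-1,[0,0,0.63],[0,0,0]],[-1,[0,0,0],[0,0,0]],[-0.3,[0,0,0],[0,0,0]],[-0.3,[0,0,0],[0,0,0]],[-0.3,[0,0,0],[0,0,0]]]}}

```text
t: 27.52
ee_pos: [612.9, 176.3, 12.3]
orientation: [2.101, 2.334, 0.002]
ft_force: [0.3, 0.1, -0.3]
width: 31.0
grasp_force: 0.0
```

Call:
{"name": "apply_moves", "arguments": {"targets": [[-0.3,[0,0,-0.67],[0,0,0]],[-0.3,[0,0,-0.67],[0,0,0]],[-0.3,[0,0,-0.68],[0,0,0]]]}}

```text
t: 27.9
ee_pos: [612.3, 176.2, 113.7]
orientation: [2.101, 2.335, 0.001]
ft_force: [0.6, -0.1, 0.0]
width: 31.0
grasp_force: 0.0
```

Call:
{"name": "apply_moves", "arguments": {"targets": [[0,[0.08,-0.54,0],[0,0,0.104]],[0,[-0.01,-0.55,0],[0,0,0.104]],[0,[-0.1,-0.54,0],[0,0,0.104]],[0,[-0.18,-0.52,0],[0,0,0.104]],[0,[-0.26,-0.48,0],[0,0,0.104]],[0,[-0.34,-0.43,0],[0,0,0.105]],[0,[-0.4,-0.37,0],[0,0,0.104]],[0,[-0.46,-0.3,0],[0,0,0.105]]]}}

```text
t: 28.9
ee_pos: [392.7, 186.4, 112.7]
orientation: [-3.09, -0.563, -0.002]
ft_force: [0.3, 0.2, 0.3]
width: 44.2
grasp_force: 0.0
```

Call:
{"name": "apply_moves", "arguments": {"targets": [[0,[0,0,0],[0,0,0]],[0,[0,0,0],[0,0,0]]]}}

```text
t: 29.15
ee_pos: [394.6, 186.7, 112.8]
orientation: [-3.088, -0.576, -0.003]
ft_force: [0.9, 0.1, 0.6]
width: 43.8
grasp_force: 0.0
```

```bash
python3 gr.py 393 185.7 21
```

```text
('aid', 923, [410.2, 315.1, 53.8, 19.5, 63.5], [147.0, 131.0], [409.9, 315.1])
('aid', 744, [391.9, 184.7, 53.9, 18.1, 21.6], [262.0, 191.0], [393.2, 184.7])
29.2 [394.8 186.6 112.7] 43.953831946708945 21.085435111489556
trayL []
((393.0, 185.7, 3), 21.0, 0)
[[0,[-0.01,0,0.55],[0,0,0]],[0,[-0.01,0,0.55],[0,0,0]],[0,[-0.01,0,0.55],[0,-0.001,0]],[0,[-0.01,0,0.54],[0,0,0]],[0,[0,0,0],[0,0,0]]]
```

Call:
{"name": "apply_moves", "arguments": {"targets": [[0,[-0.01,0,0.55],[0,0,0]],[0,[-0.01,0,0.55],[0,0,0]],[0,[-0.01,0,0.55],[0,0,0]],[0,[-0.01,0,0.54],[0,0,0]],[0,[0,0,0],[0,0,0]]]}}

```text
t: 29.88
ee_pos: [392.5, 185.6, 1.5]
orientation: [3.089, 0.573, -0.0]
ft_force: [0.0, -0.5, -0.3]
width: 43.9
grasp_force: 0.0
```

Call:
{"name": "apply_moves", "arguments": {"targets": [[-1,[0,0,0],[0,0,0]],[-1,[0,0,0],[0,0,0]],[-1,[0,0,0],[0,0,0]],[-1,[0,0,0],[0,0,0]],[-1,[0,0,0],[0,0,0]],[-1,[0,0,0],[0,0,0]]]}}

```text
t: 30.62
ee_pos: [391.7, 185.5, 2.9]
orientation: [-3.089, -0.572, -0.001]
ft_force: [-0.6, -0.7, 4.4]
width: 17.6
grasp_force: 30.0
```

Call:
{"name": "apply_moves", "arguments": {"targets": [[-1,[0,0,-0.7],[0,0,0]],[-1,[0,0,-0.7],[0,0,0]],[-1,[0,0,-0.7],[0,0,0]],[-1,[0,0,0],[0,0,0]],[-1,[0,0,0],[0,0,0]]]}}

```text
t: 31.25
ee_pos: [391.0, 185.3, 107.1]
orientation: [3.089, 0.572, -0.001]
ft_force: [0.9, 0.0, -1.5]
width: 18.0
grasp_force: 30.0
```

```bash
python3 pl.py 542 231 9 96 410.3 315.2 63.5 -.3 | head -11
```

```text
31.25 [391.  185.3 107.1] 17.956305313467958 29.999976754188538
(array([542., 231., 105.]), 96.0, -1)
[[-1,[0.39,0.03,0.01],[0,0,-0.104]],[-1,[0.38,0.09,0],[0,0,-0.104]],[-1,[0.36,0.15,0.01],[0,0,-0.104]],[-1,[0.34,0.21,0],[0,0,-0.104]],[-1,[0.3,0.26,0.01],[0,0,-0.104]],[-1,[0.25,0.31,0],[0,0,-0.105]],[-1,[0.19,0.34,0.01],[0,0,-0.104]],[-1,[0.13,0.38,0],[0,0,-0.105]]]
((542.0, 231.0, 9.0), 96.0, -1)
[[-1,[0,0,0.64],[0,0,0]],[-1,[0,0,0.64],[0,0,0]],[-1,[0,0,0.64],[0,0,0]],[-1,[0,0,0],[0,0,0]]]
((542.0, 231.0, 9.0), 96.0, -0.3)
[[-0.3,[0,0,0],[0,0,0]],[-0.3,[0,0,0],[0,0,0]],[-0.3,[0,0,0],[0,0,0]]]
((542.0, 231.0, 110), 96.0, -0.3)
[[-0.3,[0,0,-0.67],[0,0,0]],[-0.3,[0,0,-0.67],[0,0,0]],[-0.3,[0,0,-0.68],[0,0,0]]]
((410.3, 315.2, 110), 63.5, 0.25)
[[0.25,[0.49,-0.61,0],[0,0,0.09]],[0.25,[0.4,-0.67,0],[0,0,0.09]],[0.25,[0.3,-0.73,0],[0,0,0.091]],[0.25,[0.19,-0.76,0],[0,0,0.09]]]
```

Call:
{"name": "apply_moves", "arguments": {"targets": [[-1,[0.39,0.03,0.01],[0,0,-0.104]],[-1,[0.38,0.09,0],[0,0,-0.104]],[-1,[0.36,0.15,0.01],[0,0,-0.104]],[-1,[0.34,0.21,0],[0,0,-0.104]],[-1,[0.3,0.26,0.01],[0,0,-0.104]],[-1,[0.25,0.31,0],[0,0,-0.105]],[-1,[0.19,0.34,0.01],[0,0,-0.104]],[-1,[0.13,0.38,0],[0,0,-0.105]]]}}

```text
t: 32.25
ee_pos: [542.0, 230.7, 103.2]
orientation: [-2.094, -2.34, 0.005]
ft_force: [-0.3, -0.0, -0.3]
width: 17.6
grasp_force: 30.0
```

Call:
{"name": "apply_moves", "arguments": {"targets": [[-1,[0,0,0.2],[0,0,0]],[-1,[0,0,0.55],[0,0,0]],[-1,[0,0,0.55],[0,0,0]],[-1,[0,0,0.55],[0,0,0]],[-1,[0,0,0],[0,0,0]]]}}

```text
t: 32.88
ee_pos: [539.1, 229.6, 9.8]
orientation: [-2.103, -2.33, 0.01]
ft_force: [-0.1, 0.4, -0.7]
width: 17.7
grasp_force: 30.0
```

Call:
{"name": "apply_moves", "arguments": {"targets": [[-0.3,[0,0,0.02],[0,0,0]],[-0.3,[0,0,0],[0,0,0]],[-0.3,[0,0,0],[0,0,0]],[-0.3,[0,0,-0.67],[0,0,0]],[-0.3,[0,0,-0.67],[0,0,0]],[-0.3,[0,0,-0.67],[0,0,0]]]}}

```text
t: 33.62
ee_pos: [542.7, 231.0, 114.3]
orientation: [2.102, 2.335, 0.001]
ft_force: [0.8, 0.3, -0.2]
width: 31.2
grasp_force: 0.0
```

Call:
{"name": "apply_moves", "arguments": {"targets": [[0,[0.49,-0.61,0],[0,0,0.09]],[0,[0.4,-0.67,0],[0,0,0.09]],[0,[0.3,-0.73,0],[0,0,0.091]],[0,[0.19,-0.76,0],[0,0,0.09]],[0,[0,0,0],[0,0,0]],[0,[0,0,0],[0,0,0]]]}}

```text
t: 34.38
ee_pos: [411.4, 315.7, 113.2]
orientation: [2.669, 1.657, 0.002]
ft_force: [-0.1, -0.2, 0.9]
width: 43.7
grasp_force: 0.0
```

```bash
python3 gr.py 410.3 315.2 63.5
```

```text
('aid', 758, [409.2, 312.6, 54.0, 18.2, 64.1], [261.0, 191.0], [409.9, 313.6])
('aid', 250, [442.3, 157.7, 71.0, 10.6, 70.8], [343.0, 292.0], [442.5, 156.7])
34.425 [411.7 315.5 113.1] 43.83239224762797 63.59498626856381
('aid', 69, [410.1, 314.4, 46.9, 17.6, 63.7], [152.0, 238.0], [410.5, 314.4])
trayL []
((410.3, 315.2, 3), 63.5, 0)
[[0,[0,-0.01,0.55],[0,0,0]],[0,[-0.01,-0.01,0.55],[0,0,0]],[0,[0,0,0.55],[0,0,0]],[0,[-0.01,-0.01,0.55],[0,-0.001,0.001]],[0,[0,0,0],[0,0,0]]]
```

Call:
{"name": "apply_moves", "arguments": {"targets": [[0,[-0.01,-0.01,0.55],[0,0,0]],[0,[-0.01,-0.01,0.55],[0,0,0]],[0,[-0.01,0,0.55],[0,0,0]],[0,[-0.01,-0.01,0.55],[0,0,0]],[0,[0,0,0],[0,0,0]]]}}

```text
t: 35.1
ee_pos: [409.4, 313.8, 1.6]
orientation: [2.672, 1.653, -0.001]
ft_force: [0.1, 0.2, 0.1]
width: 44.0
grasp_force: 0.0
```

Call:
{"name": "apply_moves", "arguments": {"targets": [[-1,[0,0,0],[0,0,0]],[-1,[0,0,0],[0,0,0]],[-1,[0,0,0],[0,0,0]],[-1,[0,0,0],[0,0,0]],[-1,[0,0,0],[0,0,0]],[-1,[0,0,0],[0,0,0]]]}}

```text
t: 35.85
ee_pos: [408.6, 314.5, 3.0]
orientation: [2.671, 1.654, 0.001]
ft_force: [0.9, -1.0, 4.5]
width: 17.9
grasp_force: 30.0
```

Call:
{"name": "apply_moves", "arguments": {"targets": [[-1,[0,0,-0.7],[0,0,0]],[-1,[0,0,-0.7],[0,0,0]],[-1,[0,0,-0.7],[0,0,0]],[-1,[0,0,0],[0,0,0]],[-1,[0,0,0],[0,0,0]]]}}

```text
t: 36.48
ee_pos: [407.9, 314.2, 107.1]
orientation: [-2.671, -1.654, 0.001]
ft_force: [0.2, 1.1, 0.8]
width: 17.5
grasp_force: 30.0
```

```bash
python3 pl.py 606 236 9 96 | head -9
```

```text
36.475 [407.9 314.2 107.1] 17.54846187103886 30.000014305114746
(array([606., 236., 105.]), 96.0, -1)
[[-1,[0.07,0.85,0.01],[0,0,-0.072]],[-1,[-0.02,0.85,0.01],[0,0,-0.072]],[-1,[-0.12,0.84,0.01],[0,0,-0.072]],[-1,[-0.21,0.83,0],[0,0,-0.072]],[-1,[-0.31,0.79,0.01],[0,0,-0.073]]]
((606.0, 236.0, 9.0), 96.0, -1)
[[-1,[0,0,0.64],[0,0,0]],[-1,[0,0,0.64],[0,0,0]],[-1,[0,0.01,0.64],[0,0,0]],[-1,[0,0,0],[0,0,0]]]
((606.0, 236.0, 9.0), 96.0, 0)
[[0,[0,0,0],[0,0,0]],[0,[0,0,0],[0,0,0]],[0,[0,0,0],[0,0,0]]]
((606.0, 236.0, 110), 96.0, 0)
[[0,[0,0,-0.67],[0,0,0]],[0,[0,0,-0.68],[0,0,0]],[0,[0,-0.01,-0.67],[0,0,0]]]
```

Call:
{"name": "apply_moves", "arguments": {"targets": [[-1,[0.07,0.85,0.01],[0,0,-0.072]],[-1,[-0.02,0.85,0.01],[0,0,-0.072]],[-1,[-0.12,0.84,0.01],[0,0,-0.072]],[-1,[-0.21,0.83,0],[0,0,-0.072]],[-1,[-0.31,0.79,0.01],[0,0,-0.073]],[-1,[0,0,0],[0,0,0]]]}}

```text
t: 37.22
ee_pos: [607.8, 234.6, 103.6]
orientation: [-2.104, -2.332, 0.002]
ft_force: [-0.8, 0.0, -1.0]
width: 17.4
grasp_force: 30.0
```

Call:
{"name": "apply_moves", "arguments": {"targets": [[-1,[0,0,0.62],[0,0,0]],[-1,[0,0,0.62],[0,0,0]],[-1,[0,0,0.62],[0,0,0]],[-1,[0,0,0.02],[0,0,0]],[-1,[0,0,0],[0,0,0]]]}}

```text
t: 37.85
ee_pos: [605.5, 236.4, 11.6]
orientation: [-2.101, -2.335, 0.002]
ft_force: [0.3, 0.2, 0.3]
width: 17.4
grasp_force: 30.0
```

Call:
{"name": "apply_moves", "arguments": {"targets": [[-0.3,[0,0,0.02],[0,0,0]],[-0.3,[0,0,0],[0,0,0]],[-0.3,[0,0,0],[0,0,0]],[-0.3,[0,0,-0.67],[0,0,0]],[-0.3,[0,0,-0.67],[0,0,0]],[-0.3,[0,0,-0.67],[0,0,0]],[-1,[0,0,-0.9],[0,0,0]],[-1,[0,0,-0.9],[0,0,0]]]}}

```text
t: 38.85
ee_pos: [606.1, 236.0, 202.8]
orientation: [2.102, 2.335, 0.0]
ft_force: [-0.6, 0.3, -0.0]
width: 14.4
grasp_force: 0.0
```

Call:
{"name": "apply_moves", "arguments": {"targets": [[-1,[-0.8,0,-0.5],[0,0,0]],[-1,[-0.8,0,-0.5],[0,0,0]],[-1,[-0.8,-0.3,0],[0,0,0]],[-1,[-0.8,-0.8,0],[0,0,0]],[-1,[0,-0.8,0],[0,0,0]],[-1,[0,0,0],[0,0,0]]]}}

```text
t: 39.6
ee_pos: [526.3, 66.2, 251.5]
orientation: [-2.103, -2.333, 0.001]
ft_force: [0.7, -0.6, 0.1]
width: 0.7
grasp_force: 0.0
```

```bash
python3 - <<'E'
from h import *
v=snap('wrist','w4.png'); o,p,M=pose(); print(o['t'],p)
for n in('aid','mold','test_box'):
  for d in ctrl.masks_of(n,'wrist'): print(n,round(d['score'],2),axis(v,d['region'],50 if n=='test_box' else 11))
v=snap('top')
for d in ctrl.masks_of('mold','top')[:3]: print('mold',round(d['score'],2),axis(v,d['region'],11))
E
```

```text
39.65 [528.23307292  66.74165099 251.84566984]
aid 0.82 [548.7 168.2  52.9  17.3  97.4]
aid 0.73 [606.9 236.4  56.4  19.7  99.4]
aid 0.73 [539.2 232.   54.7  18.8  94.3]
aid 0.61 [610.7 176.9  54.4  20.5  98.9]
mold 0.24 [634.9 -39.9  55.3  31.8  99. ]
test_box 0.94 [616.7  -2.9 181.3 168.   95.5]
test_box 0.72 [ 743.1 -144.6   54.5   18.7    1.5]
mold 0.56 [ 669.1 -227.    26.9   23.8  134. ]
```

View pics/w4.png

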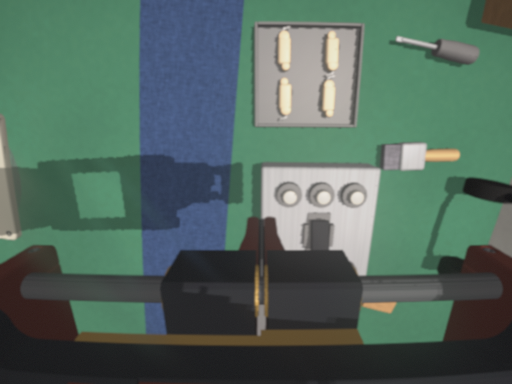

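All four aids lie in the left tray, at pixels (285,50), (332,50), (286,97) and (329,97). The left keys are at (289,196), (322,196) and (355,196). I'll check the molds and refine the key positions.

```bash
python3 - <<'E'
from h import *
v=snap('wrist'); g=cv2.cvtColor(v['pixels'],cv2.COLOR_BGR2GRAY)
c=cv2.HoughCircles(g[170:220,260:385],cv2.HOUGH_GRADIENT,1,20,param1=80,param2=12,minRadius=6,maxRadius=14)
for k in c[0]: print('circ',k+[260,170,0],w(v,k[:2]+[260,170],72).round(1))
bright=((v['pixels'].min(2)>185)).astype(np.uint8); bright[:170]=0; bright[220:]=0
n,l,st,ce=cv2.connectedComponentsWithStats(bright)
for i in range(1,n):
    if 40<st[i,4]<600: print(st[i],ce[i],w(v,ce[i],72).round(1))
a=np.radians(5.5);B=np.array([[np.cos(a),-np.sin(a)],[np.sin(a),np.cos(a)]])
for kx in(-46,0,46): q=np.array([618.3,-20])+B@[kx,62]; print('model',q.round(1),px(v,[*q,72]).round(1))
t=snap('top'); cv2.imwrite('pics/z3.png',cv2.resize(t['pixels'][140:215,215:365],None,fx=5,fy=5,interpolation=2))
E
```

```text
circ [284.5        194.5         13.39999962] [563.8  42.6  72. ]
circ [346.5        195.5         12.19999981] [648.   49.9  72. ]
circ [313.5        195.5         11.10000038] [603.1  45.3  72. ]
[281 192  12  12 116] [286.69827586 197.81896552] [567.4  38.2  72. ]
[315 193  12  12 118] [320.52542373 198.18644068] [613.3  42.5  72. ]
[348 193  13  12 119] [353.98319328 198.45378151] [659.1  46.9  72. ]
model [566.6  37.3] [286.  198.4]
model [612.4  41.7] [319.8 198.7]
model [658.1  46.1] [353.2 198.9]
```

View pics/z3.png

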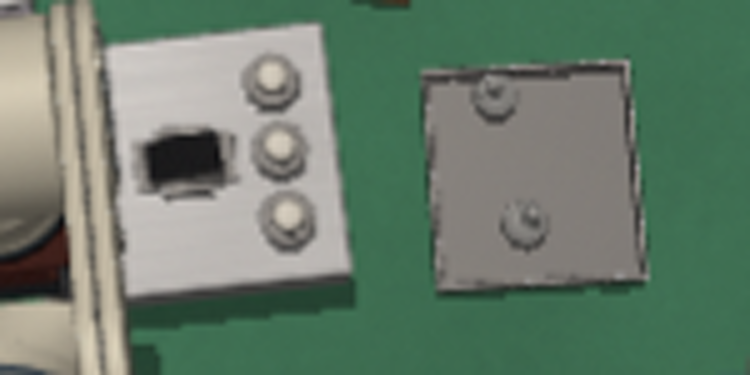

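The right tray holds both molds. One got nudged to its back edge, but it is still inside. Now I'll press the keys with shut fingers.

```bash
python3 - <<'E'
from h import *
plan([((567,38,110),96,-1,45),((567,38,85),96,-1,15,3)])
E
```

```text
((567, 38, 110), 96, -1)
[[-1,[-0.17,0.17,0.7],[0,0,0]],[-1,[-0.16,0.17,0.71],[0,0,0]],[-1,[-0.17,0.18,0.7],[0,0,0]],[-1,[-0.16,0.17,0.71],[0,0,0.001]]]
((567, 38, 85), 96, -1)
[[-1,[0,0,0.25],[0,0,0]],[-1,[0,0,0.25],[0,0,0]],[-1,[0,0,0],[0,0,0]],[-1,[0,0,0],[0,0,0]],[-1,[0,0,0],[0,0,0]]]
```

Call:
{"name": "apply_moves", "arguments": {"targets": [[-1,[-0.17,0.17,0.7],[0,0,0]],[-1,[-0.16,0.17,0.71],[0,0,0]],[-1,[-0.17,0.18,0.7],[0,0,0]],[-1,[-0.16,0.17,0.71],[0,0,0]]]}}

```text
t: 40.5
ee_pos: [567.1, 37.8, 108.9]
orientation: [2.101, 2.335, 0.0]
ft_force: [-0.1, 0.3, 0.1]
width: 0.7
grasp_force: 0.0
```

Call:
{"name": "apply_moves", "arguments": {"targets": [[-1,[0,0,0.25],[0,0,0]],[-1,[0,0,0.25],[0,0,0]],[-1,[0,0,0],[0,0,0]],[-1,[0,0,0],[0,0,0]],[-1,[0,0,0],[0,0,0]]]}}

```text
t: 41.12
ee_pos: [567.0, 38.0, 86.2]
orientation: [2.101, 2.334, 0.002]
ft_force: [1.0, -0.3, 0.5]
width: 0.5
grasp_force: 0.0
```

```bash
python3 - <<'E'
from h import *
o,p,M=pose(); print(p, M.T@(np.array([567,38,67.])-p)/50, M.T@np.array([45.7,4.4,0])/50,o['width'])
E
```

```text
[566.97244752  37.99594102  86.18437958] [ 5.71877096e-05 -9.58296735e-05  3.83687980e-01] [-0.00856037  0.91818532  0.0015619 ] 0.542818661009405
```

Down about 19.5 mm, in small steps.

Call:
{"name": "apply_moves", "arguments": {"targets": [[-1,[0,0,0.2],[0,0,0]],[-1,[0,0,0.1],[0,0,0]],[-1,[0,0,0.05],[0,0,0]],[-1,[0,0,0.04],[0,0,0]],[-1,[0,0,0],[0,0,0]],[-1,[0,0,0],[0,0,0]]]}}

```text
t: 41.88
ee_pos: [566.4, 37.8, 66.3]
orientation: [-2.102, -2.335, 0.0]
ft_force: [-3.1, 0.1, 9.2]
width: 0.6
grasp_force: 4.3
```

Call:
{"name": "apply_moves", "arguments": {"targets": [[-1,[0,0,-0.2],[0,0,0]],[-1,[0,0,-0.19],[0,0,0]],[-1,[-0.01,0.46,0],[0,0,0]],[-1,[0,0.46,0],[0,0,0]],[-1,[0,0,0],[0,0,0]],[-1,[0,0,0],[0,0,0]]]}}

```text
t: 42.62
ee_pos: [611.0, 42.1, 84.9]
orientation: [-2.101, -2.334, 0.002]
ft_force: [-0.7, -0.3, -0.0]
width: 0.5
grasp_force: 0.0
```

Call:
{"name": "apply_moves", "arguments": {"targets": [[-1,[0,0,0.2],[0,0,0]],[-1,[0,0,0.1],[0,0,0]],[-1,[0,0,0.05],[0,0,0]],[-1,[0,0,0.04],[0,0,0]],[-1,[0,0,0],[0,0,0]],[-1,[0,0,0],[0,0,0]]]}}

```text
t: 43.38
ee_pos: [611.3, 42.1, 66.2]
orientation: [-2.101, -2.334, 0.002]
ft_force: [-4.5, -0.4, 9.0]
width: 0.6
grasp_force: 4.9
```

Call:
{"name": "apply_moves", "arguments": {"targets": [[-1,[0,0,-0.2],[0,0,0]],[-1,[0,0,-0.2],[0,0,0]],[-1,[-0.01,0.47,0],[0,0,0]],[-1,[0,0.47,0],[0,0,0]],[-1,[0,0,0],[0,0,0]],[-1,[0,0,0],[0,0,0]]]}}

```text
t: 44.12
ee_pos: [658.1, 46.6, 85.5]
orientation: [-2.101, -2.335, 0.001]
ft_force: [-0.2, 0.6, 0.3]
width: 0.4
grasp_force: 0.0
```

Call:
{"name": "apply_moves", "arguments": {"targets": [[-1,[0,0,0.2],[0,0,0]],[-1,[0,0,0.1],[0,0,0]],[-1,[0,0,0.05],[0,0,0]],[-1,[0,0,0.05],[0,0,0]],[-1,[0,0,0],[0,0,0]],[-1,[0,0,0],[0,0,0]]]}}

```text
t: 44.88
ee_pos: [658.3, 46.6, 66.3]
orientation: [-2.101, -2.334, 0.002]
ft_force: [-6.5, -0.7, 8.6]
width: 0.5
grasp_force: 4.3
```

Call:
{"name": "apply_moves", "arguments": {"targets": [[-1,[0,0,-0.2],[0,0,0]],[-1,[0,0,-0.4],[0,0,0]],[-1,[0,0,-0.4],[0,0,0]],[-1,[0,0,0],[0,0,0]],[-1,[0,0,0],[0,0,0]]]}}

```text
t: 45.5
ee_pos: [658.9, 46.6, 115.8]
orientation: [2.101, 2.335, 0.0]
ft_force: [-0.2, -0.8, 0.4]
width: 0.6
grasp_force: 0.0
```

```bash
python3 - <<'E'
from h import *
a=np.radians(5.5); q=np.array([618.8,-19.7])+19*np.array([np.sin(a),-np.cos(a)]); print(q)
plan([((*q,116),96,-1,45),((*q,90),96,-1,15,3)])
E
```

```text
[620.6210693  -38.61252777]
((np.float64(620.6210692978842), np.float64(-38.6125277689764), 116), 96, -1)
[[-1,[-0.54,-0.31,0],[0,0,0]],[-1,[-0.54,-0.32,0],[0,0,0]],[-1,[-0.53,-0.31,0],[0,0,0]]]
((np.float64(620.6210692978842), np.float64(-38.6125277689764), 90), 96, -1)
[[-1,[0,0,0.26],[0,0,0]],[-1,[0,0,0.26],[0,0,0]],[-1,[0,0,0],[0,0,0]],[-1,[0,0,0],[0,0,0]],[-1,[0,0,0],[0,0,0]]]
```

Call:
{"name": "apply_moves", "arguments": {"targets": [[-1,[-0.54,-0.31,0],[0,0,0]],[-1,[-0.54,-0.32,0],[0,0,0]],[-1,[-0.53,-0.31,0],[0,0,0]],[-1,[0,0,0.26],[0,0,0]],[-1,[0,0,0.26],[0,0,0]],[-1,[0,0,0],[0,0,0]]]}}

```text
t: 46.25
ee_pos: [619.8, -37.4, 87.7]
orientation: [-2.099, -2.334, 0.003]
ft_force: [0.5, 0.8, 0.6]
width: 0.5
grasp_force: 0.0
```

Call:
{"name": "apply_moves", "arguments": {"targets": [[-1,[0,0,0.18],[0,0,0]],[-1,[0,0,0.1],[0,0,0]],[-1,[0,0,0.08],[0,0,0]],[-1,[0,0,0.08],[0,0,0]],[-1,[0,0,0.04],[0,0,0]],[-1,[0,0,0],[0,0,0]]]}}

```text
t: 47.0
ee_pos: [621.2, -38.4, 68.0]
orientation: [2.101, 2.334, 0.001]
ft_force: [-5.7, 0.3, 19.4]
width: 0.6
grasp_force: 9.2
```

Call:
{"name": "apply_moves", "arguments": {"targets": [[-1,[0,0,-0.5],[0,0,0]],[-1,[0,0,-0.8],[0,0,0]],[-1,[0,0,-0.8],[0,0,0]],[-1,[0,0,-0.8],[0,0,0]],[-1,[-0.2,-0.9,-0.3],[0,0,0]],[-1,[-0.2,-0.9,-0.3],[0,0,0]],[-1,[0,0,0],[0,0,0]]]}}

```text
t: 47.88
ee_pos: [531.5, -68.3, 241.8]
orientation: [2.103, 2.333, 0.001]
ft_force: [-0.1, 1.1, 0.3]
width: 0.7
grasp_force: 0.0
```

```bash
python3 - <<'E'
from h import *
v=snap('wrist'); s=snap('scene'); 
def fit(p):return cv2.resize(p,(400,300))
c=px(s,[619,-20,70]).astype(int)
z=cv2.resize(s['pixels'][c[1]-38:c[1]+37,c[0]-50:c[0]+50],(400,300),interpolation=2)
t=snap('top')['pixels'][140:230,150:360]; t=cv2.resize(t,(800,300),interpolation=2)
cv2.imwrite('pics/f.png',np.vstack([np.hstack([fit(v['pixels']),z]),t])); o=ctrl.get_obs(); print(o['t'],o['ee_pos'],o['ft_force'])
E
```

```text
48.025 [534.20037398 -67.6011913  240.74269286] [ 0.92532159 -0.59768439 -0.39039577]
```

View pics/f.png

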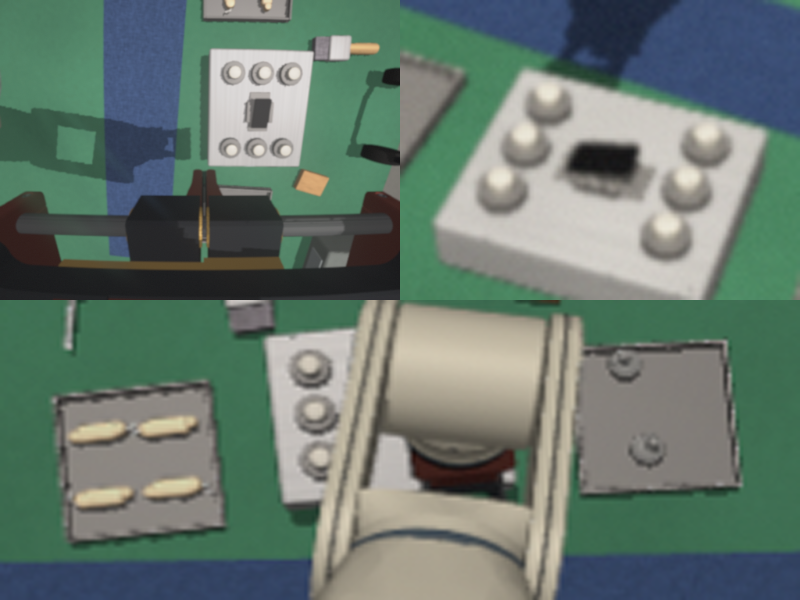

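The composite shows the rocker tipped to the right (at (600,160), matching the -0.3 model), four aids in the left tray, both molds in the right tray, and the robot clear of everything.

```bash
python3 -c "
from workcell import ctrl
print(ctrl.close_job())"
```

```text
the job is handed in; nothing more can be done
None
```

The job is handed in, with no verdict returned: all four aids are in the left tray, both molds are in the right tray, the left keys were pressed front to back, and the rocker is tipped to the right.

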